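# Turn the drying sample tiles and hang the spatula up

## Task

First loosen the clamp knob of the utensil carousel fully (anticlockwise) while the carousel still stands as you found it, then turn the carousel until its one free hook stands over the clamp arm. Next take the spatula and use it to turn over every tile on the drying mat, so that each lies face down on the mat with its foot upwards; lever them with the spatula and do not touch the tiles with the hand or arm. With all of them turned, hang the spatula by its eye on the free hook, then tighten the clamp fully again (clockwise); do not disturb the beaker, the bottle and the two loose vials.

Things in the scene. Friction and masses are not known exactly. Their poses are not given: they have to be found in the camera images.
- mat: black rubber drying mat fixed on the bench, 260 mm (its x) by 620 mm (its y), 4 mm thick; origin: centre of its underside, on the bench
- tile1: white ceramic tile, 0.2 kg: 96 x 96 x 8 mm square plate on a centred 56 x 56 x 14 mm foot, so the plate overhangs the foot by 20 mm all round with a 14 mm gap below. Origin: centre of the foot's underside; z from foot to plate (up at first; down once turned over, origin then 22 mm above the mat); x, y parallel to the sides. Two or three tiles are present; an absent one reads None
- tile2: white ceramic tile, 0.2 kg: 96 x 96 x 8 mm square plate on a centred 56 x 56 x 14 mm foot, so the plate overhangs the foot by 20 mm all round with a 14 mm gap below. Origin: centre of the foot's underside; z from foot to plate (up at first; down once turned over, origin then 22 mm above the mat); x, y parallel to the sides. Two or three tiles are present; an absent one reads None
- tile3: white ceramic tile, 0.2 kg: 96 x 96 x 8 mm square plate on a centred 56 x 56 x 14 mm foot, so the plate overhangs the foot by 20 mm all round with a 14 mm gap below. Origin: centre of the foot's underside; z from foot to plate (up at first; down once turned over, origin then 22 mm above the mat); x, y parallel to the sides. Two or three tiles are present; an absent one reads None
- spatula: spatula, 0.22 kg, lying on its flat steel blade, 95 (x) x 45 (y) x 4 mm. Origin: centre of the blade's underside; x to the blade's tip, away from the handle; z up. A neck slopes from the blade's rear edge (x -42 mm) up to a black handle, x -149 to -69 mm, 22 mm wide, 20 mm high, its centre line 62 mm above the blade's underside; a flat steel ring, the eye, ends it
- spatula_grip (a point): point in the middle of the handle's height and width, 105 mm behind the blade's centre, 62 mm above the blade's underside: where to grip across the 22 mm width; axes as the spatula's
- spatula_eye (a point): centre of the eye ring at the handle's end, 170 mm behind the blade's centre and 62 mm above the blade's underside; the ring lies in the spatula's xy plane, 33 mm clear inside, of 7 mm bar
- carousel: fixed base of the utensil carousel, a dark disc 150 mm across, 12 mm high, with a flat clamp arm along its -x, roughly towards the robot, that ends 200 mm from the axis in a small disc with the clamp knob. Origin: centre of its underside; the carousel's axis stands upright here
- clamp (a joint): clamp knob on the end of the arm, rad: 0 fully loose (stop), 1.4 fully tight (stop); grows clockwise from above; friction 0.05 N m. Counts as loose below 0.4, as tightened above 1.05. It starts tight
- clamp_grip (a point): grip point of the clamp knob, on its axis, 42 mm above the bench: a black bar 70 mm long (the point's x), 16 mm wide, reaching from 20 to 50 mm above the bench, on a round flange of 68 mm
- rack (a joint): turn of the carousel about its upright axis, rad, anticlockwise from above positive, -3.1 to 3.1; 0 when the free hook stands over the clamp arm. Stays where left (friction about 0.12 N m). It has four hooks 90 degrees apart; a ladle, a scraper and a brush are fixed on the other three
- free_hook (a point): bend of the free hook, 85 mm from the carousel's axis, 300 mm above the bench. Hook of 8 mm bar: it comes level out from the hub to this bend, then its tip rises outwards at 45 degrees for 30 mm. The point's -x points outwards along the hook, z up
- rack_grip (a point): centre of the grip bar on top of the carousel, on its axis, 334 mm above the bench: 70 mm long (the point's x, in line with the free hook), 14 mm wide, 24 mm high. The hooks lie 34 mm lower
- beaker: white plastic beaker, 100 mm across, 120 mm high, standing past the far right corner of the mat; origin: centre of its underside
- reagent: white plastic bottle, 60 mm across, 120 mm high, standing beyond the mat; origin: centre of its underside
- vial: brown glass vial with a metal cap, 28 mm across, 55 mm high, standing between the mat and the carousel; origin: centre of its underside
- vial2: brown glass vial like the other, standing beyond the mat; origin: centre of its underside
Mind the look-alikes: they are no part of the job. Leave any blue or pink look-alike of the tile2 alone.

How it is judged:
By the outcome, as a careful person would: the job done as asked, in the order asked, and still so for the second after the job is handed in, with the robot touching nothing.
Of tile1, tile2, tile3 only 2 to 3 are there at a start; the rules pass over those that are not, and their reading is None.
At some moment in a run one of tile1, tile2, tile3 may be knocked a few centimetres aside while the robot is not near it.
It also fails if it takes over 210 s, if anything falls off the work surface, if the arm or the gripper's body presses on something with over 40 N, if the wrist force passes 120 N, or if a joint passes its speed limit or range.

## Robot

A 6-joint arm with a two-finger parallel gripper is mounted at the origin on the work surface. World frame = base frame: x ahead of the robot, y to its left, z up, the work surface at z = 0. Lengths are in mm, angles in degrees, forces in N, time in s.
With the tool pointing down it reaches from about 350 to 850 mm from the base axis. Payload 8.1 kg.
Tool frame: the origin (TCP) lies between the finger pads; the fingertips stand 22 mm ahead of it and the grasp point (between the pads) lies 3 mm ahead of it (r.nose_length is the z of the fingertips in the tool frame, in mm); z points along the fingers, x is the direction in which the jaws open and shut, and the axes are right-handed (so a half turn about z gives the same grasp; the last joint's range is limited). The gripper opens to 85 mm and grips with 20 to 120 N. Pads are 22 mm wide; open, the fingers measure 114 mm over their backs; the gripper's body (76 mm by 85 mm) begins 54 mm behind the grasp point. The pads swing forward as they close: fully open they stand 13 mm farther back than shut.
Start: joints at [63.805, 7.471, 85.268, -0, 87.261, -4.893], TCP at [217.955, 559.018, 253.292] pointing down, gripper open.
Joint ranges: [-169.43, 169.43], [-51.17, 129.36], [1.28, 143.12], [-76.62, 256.62], [0, 156.53], [-152.29, 152.29]. Speed limits (degrees/s): [136.94, 136.94, 159.86, 180, 180, 180].

## Interface

Orientations are given as [roll, pitch, yaw] about the fixed x, y, z axes, in that order (R = Rz(yaw) Ry(pitch) Rx(roll)).
In Python, from bench import r gives the robot as it stands.
- The arm moves only by the shell command python3 -m jog 'ROWS' [FORCE]. ROWS is JSON, a list of rows, each a list of 5 numbers: the shift along the tool's x, y, z in m, then the turn about the tool's z in degrees, then the opening in per cent of the stroke, from 0 (shut) to 100 (fully open). A call has 1 to 8 rows; each row is the pose to reach, as a shift and turn from the pose measured when the call began, along the tool's axes at that moment; what a row does not reach only later rows make up. A row lasts 1/10 s, in which the tool goes at most 50 mm and 8.59 degrees, less where a joint would pass 70% of its speed; a pose out of reach is approached as far as the arm can. A call with a gripper value outside its range is refused whole. The fingers move at their own pace and stop on an object; FORCE is the grip in N (left out, the last holds). Time passes only in rows, so rows that repeat a pose let the fingers close. It gives the time, the measured TCP pose, the force and the opening at its end, in the units of the state.
- r.sense(): the state, without advancing time (a new reading comes with each control period).
- r.snapshot(name): name is "scene" or "top" or "wrist"; returns a dict with "image" (420x560x3 uint8, red, green, blue), "K" (3x3 intrinsics, pixels), "T" (4x4, takes a point from camera to world coordinates); the wrist camera has in their place "tool_from_camera" (4x4, takes a point from camera to tool coordinates, whose origin is the TCP and whose axes are the tool frame's). Camera axes: x right, y down, z forward; pixel columns grow to the right and rows downward; lengths in mm; the calibration is good to about 2 mm. The wrist camera is an equidistant fisheye: a pixel r from the principal point sees the ray r / f radians off the axis. A picture is of the moment at which its call begins: read the wrist's pose just before it. There is no depth.
- r.hand_in(): hands the job in, once; it reports no verdict.
Trained networks look in a picture, given as the dict that the camera call returned (one of the last four; its "shot" number tells which), for a name from the list of things; names that differ only in an ending like _2 or _b are one class to them, and where a whole thing is asked for, a point or a joint stands for the part that bears it (a point fixed in the world has none). Each returns a list of dicts, best first, with "conf" (0 to 1); they miss things now and then, are a little off and sometimes report something else, mostly with a low value. They report only what shows in the picture. A call takes as long as a camera call. They do not tell look-alikes from the thing itself.
- r.search_frame(picture, label): "bbox" ([left, top, right, bottom] in pixels, round what is visible of it).
- r.pinpoint(picture, label): "uv" ([column, row] in pixels: a listed point, or the origin of a listed thing).
The state is a dict: "time": time; "joint_pos": joint angles; "qd": joint speeds; "joint_efforts": joint torques, N m; "tool_pos": TCP position; "tcp_rot": TCP orientation; "ft_force": force on the tool from outside, world axes, zero at the start; "wrist_torque": the same for the moment, N m; "finger_gap": finger opening in mm.
Only numpy, scipy, OpenCV 4.12 (cv2) and the standard library are available. Lean on these libraries where they do the work, as an engineer would, in place of code of your own. Each camera call takes 0.05 s, during which the arm holds its last target. There are 200 camera calls.

## Working session

There is one attempt and no reset: what is moved stays moved. The work goes in short steps, Python scripts to look and compute and a shell command to move; the robot and the scene stay as the last step left them, time stands still between calls to the robot, and variables do not carry over. Pictures are saved under pics/ and viewed, about 12 in all and at most 16, crops included, and the job is handed in when it is done.

```bash
ls; mkdir -p pics; cat > h.py <<'E'
import numpy as np, cv2
from bench import r
from scipy.spatial.transform import Rotation as Ro
def ray(p,uv):
    K,T=p["K"],p["T"]; d=np.linalg.inv(K)@[uv[0],uv[1],1.]; return T[:3,3],T[:3,:3]@d
def onz(p,uv,z):
    o,d=ray(p,uv); return o+d*(z-o[2])/d[2]
def proj(p,X):
    T=np.linalg.inv(p["T"]); c=T[:3,:3]@np.array(X,float)+T[:3,3]; q=p["K"]@c; return q[:2]/q[2]
def tri(p1,u1,p2,u2):
    A=[];b=[]
    for p,u in((p1,u1),(p2,u2)):
        o,d=ray(p,u); d=d/np.linalg.norm(d); P=np.eye(3)-np.outer(d,d); A.append(P); b.append(P@o)
    return np.linalg.solve(sum(A),sum(b))
def save(p,n,crop=None,s=1):
    im=p["image"]
    if crop: im=im[crop[1]:crop[3],crop[0]:crop[2]]
    im=cv2.resize(im,None,fx=s,fy=s,interpolation=cv2.INTER_CUBIC); cv2.imwrite("pics/"+n,im[:,:,::-1])
E
cat > a.py <<'E'
from h import *
np.set_printoptions(precision=1,suppress=True)
S=r.snapshot("scene");T=r.snapshot("top")
save(S,"s0.png",s=1.4);save(T,"t0.png",s=1.4)
for n in["tile1","spatula","spatula_grip","spatula_eye","carousel","clamp_grip","free_hook","rack_grip","beaker","reagent","vial","mat"]:
    for nm,p in(("S",S),("T",T)):
        print(n,nm,[(np.round(d["uv"]),round(d["conf"],2)) for d in r.pinpoint(p,n)[:5]])
print(S["T"],T["T"],T["K"],S["K"]);print(r.sense(),r.nose_length)
E
python3 a.py
```

```text
pics
tile1 S [(array([295., 191.]), 0.87), (array([261., 272.]), 0.86), (array([404., 300.]), 0.85), (array([371., 404.]), 0.81), (array([296., 312.]), 0.77)]
tile1 T [(array([182., 270.]), 0.98), (array([148., 199.]), 0.97), (array([270., 203.]), 0.81), (array([323., 205.]), 0.76), (array([226., 204.]), 0.65)]
spatula S [(array([394., 352.]), 0.91)]
spatula T [(array([163., 230.]), 0.74)]
spatula_grip S [(array([366., 314.]), 0.87)]
spatula_grip T [(array([160., 232.]), 0.72)]
spatula_eye S [(array([347., 298.]), 0.6)]
spatula_eye T [(array([204., 224.]), 0.93)]
carousel S [(array([224., 179.]), 0.95), (array([220.,  96.]), 0.62)]
carousel T [(array([404., 251.]), 0.8)]
clamp_grip S [(array([253., 193.]), 0.53)]
clamp_grip T [(array([353., 250.]), 0.75)]
free_hook S [(array([218.,  98.]), 0.78)]
free_hook T [(array([444., 260.]), 0.7)]
rack_grip S [(array([209.,  92.]), 0.93)]
rack_grip T [(array([426., 237.]), 0.7)]
beaker S [(array([173., 218.]), 0.91)]
beaker T [(array([372., 183.]), 0.86)]
reagent S [(array([182., 275.]), 0.68)]
reagent T [(array([307., 160.]), 0.74)]
vial S [(a
[... 292 characters left out ...]
    -0.8   -0.6  941.5]
 [   0.     0.     0.     1. ]] [[   0.    -1.     0.2  222.4]
 [  -1.    -0.    -0.    21.9]
 [   0.    -0.2   -1.  1886.3]
 [   0.     0.     0.     1. ]] [[495.4   0.  279. ]
 [  0.  495.4 215.5]
 [  0.    0.    1. ]] [[423.4   0.  279.7]
 [  0.  423.4 209.2]
 [  0.    0.    1. ]]
{'time': 1.3, 'joint_pos': array([63.8,  7.5, 85.3,  0. , 87.3, -4.9]), 'qd': array([-0.1,  0.1,  0.1, -0.1,  0.1,  0.1]), 'joint_efforts': array([ -0. , -56.9, -50.1,  -0. ,   0. ,  -0. ]), 'tool_pos': array([218. , 559. , 253.3]), 'tcp_rot': array([-180. ,    0. ,   68.7]), 'ft_force': array([ 0.5,  0.5, -0.8]), 'wrist_torque': array([-0.,  0.,  0.]), 'finger_gap': 85.365407484462} 22.0
```

View pics/s0.png

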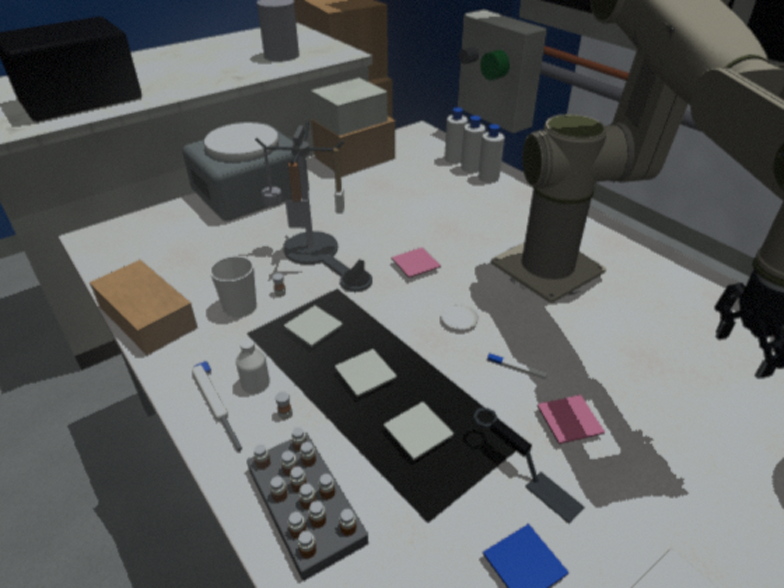

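View pics/t0.png

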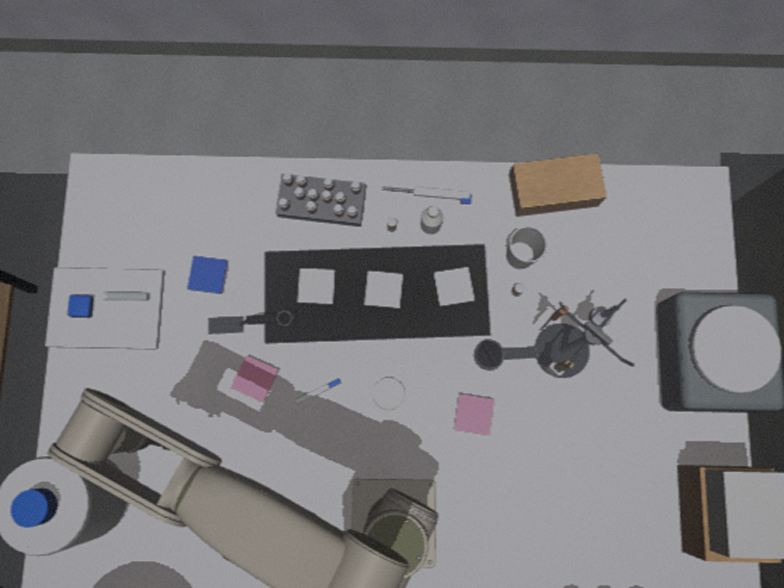

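```bash
cat > b.py <<'E'
from h import *
np.set_printoptions(precision=1,suppress=True)
S=r.snapshot("scene");T=r.snapshot("top")
def P(p,n): return [d["uv"] for d in r.pinpoint(p,n)]
for n in["spatula","spatula_grip","spatula_eye","carousel","clamp_grip","free_hook","rack_grip","beaker","reagent"]:
    a,b=P(S,n),P(T,n)
    if a and b:
        X=tri(S,a[0],T,b[0]); print(n,X,"res",proj(S,X)-a[0],proj(T,X)-b[0])
print("vials T",[onz(T,u,28) for u in P(T,"vial")],"S",[onz(S,u,0) for u in P(S,"vial")])
# white tiles & mat by threshold in top view
im=T["image"]; hsv=cv2.cvtColor(im,cv2.COLOR_RGB2HSV)
dark=(hsv[...,2]<45).astype(np.uint8)
sub=np.zeros_like(dark); sub[160:260,180:360]=1
k=np.ones((3,3),np.uint8)
mat=cv2.morphologyEx(dark*sub,cv2.MORPH_CLOSE,np.ones((41,41),np.uint8))
c=max(cv2.findContours(mat,0,2)[0],key=cv2.contourArea)
print("mat",[onz(T,q,4) for q in cv2.boxPoints(cv2.minAreaRect(c))])
m=((hsv[...,2]>130)&(hsv[...,1]<60)).astype(np.uint8)*cv2.erode(cv2.morphologyEx(dark*sub,cv2.MORPH_CLOSE,np.ones((41,41),np.uint8)),k)
for c in cv2.findContours(m,0,2)[0]:
    if cv2.contourArea(c)<200: continue
    R=np.array([onz(T,q,26) for q in cv2.boxPoints(cv2.minAreaRect(c))]); d=R[1]-R[0]
    print("tile",R.mean(0),"sides",np.linalg.norm(d),np.linalg.norm(R[2]-R[1]),"ang",np.degrees(np.arctan2(d[1],d[0]))%90)
save(T,"t1.png",(330,190,470,290),5)
save(S,"s1.png",(160,70,300,230),3.5)
E
python3 b.py
```

```text
spatula [515.6 461.6   3.7] res [-1.7 -0.4] [-0.9  0.6]
spatula_grip [512.2 364.6  67.7] res [0.3 0.1] [ 0.2 -0.1]
spatula_eye [522.6 301.6  46.4] res [0. 0.] [ 0. -0.]
carousel [ 458.6 -461.9  -27.1] res [-0.5 -0.1] [-0.3  0.4]
clamp_grip [ 441.3 -255.4   39.5] res [-0.7 -0.1] [-0.5  0.5]
free_hook [ 398.6 -515.3  292.7] res [1.1 0.3] [ 0.8 -1. ]
rack_grip [ 462.4 -446.2  349. ] res [-0.4 -0.1] [-0.2  0.3]
beaker [ 726.6 -334.6    5.4] res [-1.9 -0.4] [-1.   1.4]
reagent [819.5 -91.    1.2] res [-1.2 -0.2] [-0.5  0.7]
vials T [array([609.1,  58.7,  28. ]), array([ 471.1, -456.6,   28. ]), array([ 619.2, -334.8,   28. ]), array([800.9,  23.4,  28. ])] S [array([804.5,  19. ,   0. ]), array([ 618.9, -325.3,   -0. ]), array([616.4,  55.3,   0. ])]
mat [array([716.2, 363.8,   4. ]), array([ 749.9, -222.9,    4. ]), array([ 500.9, -230.3,    4. ]), array([469. , 342.4,   4. ])]
tile [615.6  38.4  26. ] sides 94.05184090645832 97.08246172010709 ang 85.91512894917938
tile [618.4 223.2  26. ] sides 96.3085544855041 90.28724162927202 ang 1.1989230663908899
tile [ 627.2 -152.5   26. ] sides 92.32861211745755 94.70349390009709 ang 11.438674458845995
```

View pics/t1.png

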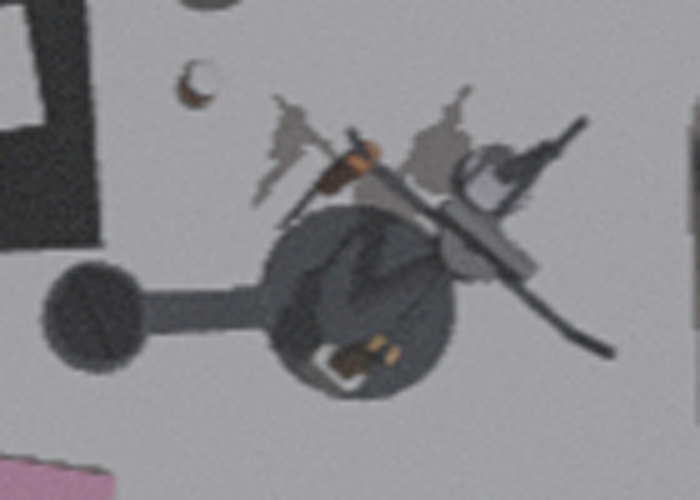

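```bash
cat > g.py <<'E'
import sys,numpy as np
from bench import r
# args: x y z(TCP) yaw -> shift row from the present pose
def row(x,y,z,yaw):
    s=r.sense(); p=s["tool_pos"]; w=s["tcp_rot"][2]; a=np.radians(w)
    d=np.array([x,y,z])-p
    return [d[0]*np.cos(a)+d[1]*np.sin(a), d[0]*np.sin(a)-d[1]*np.cos(a), -d[2], -((yaw-w+180)%360-180)]
if __name__=="__main__":
    q=row(*map(float,sys.argv[1:5])); s=r.sense()
    print("row m,deg:",[round(v/1000,4) for v in q[:3]],round(q[3],2)," t",round(s["time"],1),"q",np.round(s["joint_pos"],0),"gap",round(s["finger_gap"],1))
E
python3 g.py 430 250 260 68.7; python3 -c "
from bench import r;print(r.snapshot('wrist')['tool_from_camera'].round(2),r.snapshot('wrist')['K'])"
```

```text
row m,deg: [np.float64(-0.2109), np.float64(0.3098), np.float64(-0.0067)] -0.0  t 2.4 q [64.  7. 85.  0. 87. -5.] gap 85.5
[[   1.      0.      0.      0.84]
 [  -0.      0.94    0.33  -84.82]
 [  -0.     -0.33    0.94 -120.74]
 [   0.      0.      0.      1.  ]] [[325.1922621    0.         278.08106741]
 [  0.         325.1922621  203.65849574]
 [  0.           0.           1.        ]]
```

```bash
python3 -m jog '[[-0.211,0.310,0,0,100],[-0.211,0.310,0,0,100],[-0.211,0.310,0,0,100],[-0.211,0.310,0,0,100],[-0.211,0.310,0,0,100],[-0.211,0.310,0,0,100],[-0.211,0.310,0,0,100],[-0.211,0.310,0,0,100]]'; python3 g.py 430 -240 180 0
```

```text
time: 3.3
tool_pos: [431.8, 246.7, 253.6]
tcp_rot: [179.9, 0.0, 68.6]
ft_force: [-0.8, 0.3, -0.4]
finger_gap: 85.8
row m,deg: [np.float64(-0.4536), np.float64(0.1763), np.float64(0.0736)] 68.55  t 3.3 q [ 24.  -9. 101.  -0.  87. -45.] gap 85.8
```

```bash
python3 -m jog '[[-0.456,0.18,0.03,69,100],[-0.456,0.18,0.03,69,100],[-0.456,0.18,0.03,69,100],[-0.456,0.18,0.03,69,100],[-0.456,0.18,0.03,69,100],[-0.456,0.18,0.03,69,100],[-0.456,0.18,0.03,69,100],[-0.456,0.18,0.03,69,100]]'; python3 g.py 430 -240 180 0
```

```text
time: 4.1
tool_pos: [431.8, -151.6, 229.8]
tcp_rot: [179.9, -0.1, -0.4]
ft_force: [1.2, 0.1, 0.7]
finger_gap: 85.6
row m,deg: [np.float64(-0.0012), np.float64(0.0884), np.float64(0.0498)] -0.42  t 4.1 q [-26. -15. 109.   0.  86. -25.] gap 85.6
```

```bash
python3 -m jog '[[0.01,0.06,0.05,0,100],[0.01,0.06,0.05,0,100],[0.01,0.06,0.05,0,100]]'; cat >> h.py <<'E'
def wp(p,s,uv):  # wrist fisheye pixel -> world ray
    K=p["K"]; a=np.array([(uv[0]-K[0,2])/K[0,0],(uv[1]-K[1,2])/K[1,1]]); t=np.linalg.norm(a)
    d=np.array([*(a/t*np.sin(t)),np.cos(t)]) if t>1e-9 else np.array([0,0,1.])
    C=p["tool_from_camera"]; R=Ro.from_euler("xyz",s["tcp_rot"],degrees=True).as_matrix()
    return R@C[:3,3]+s["tool_pos"], R@C[:3,:3]@d
def wz(p,s,uv,z):
    o,d=wp(p,s,uv); return o+d*(z-o[2])/d[2]
def wproj(p,s,X):
    C=p["tool_from_camera"]; R=Ro.from_euler("xyz",s["tcp_rot"],degrees=True).as_matrix()
    c=C[:3,:3].T@(R.T@(np.array(X,float)-s["tool_pos"])-C[:3,3]); n=np.hypot(c[0],c[1]); t=np.arctan2(n,c[2])
    return np.array([p["K"][0,2]+p["K"][0,0]*t*c[0]/n,p["K"][1,2]+p["K"][1,1]*t*c[1]/n])
E
cat > w.py <<'E'
import sys
from h import *
np.set_printoptions(precision=1,suppress=True)
s=r.sense(); W=r.snapshot("wrist"); save(W,sys.argv[1])
for a in sys.argv[2:]:
    n,z=a.split(":")
    for d in r.pinpoint(W,n): print(n,np.round(d["uv"]),round(d["conf"],2),wz(W,s,d["uv"],float(z)))
E
python3 w.py w1.png clamp_grip:42
```

```text
time: 4.4
tool_pos: [439.7, -213.6, 176.7]
tcp_rot: [-180.0, 0.1, -0.6]
ft_force: [-0.7, 0.8, 0.4]
finger_gap: 85.4
clamp_grip [281. 240.] 0.58 [ 441.7 -250.1   42. ]
clamp_grip [465. 132.] 0.16 [ 604.  -152.2   42. ]
```

View pics/w1.png

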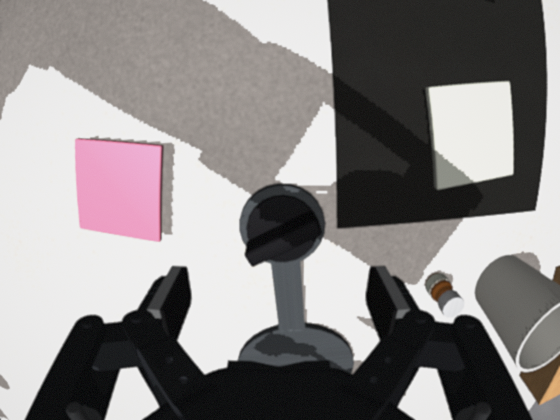

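```bash
cat > c.py <<'E'
from h import *
np.set_printoptions(precision=1,suppress=True)
s=r.sense();W=r.snapshot("wrist")
a,b=wz(W,s,(248,250),50),wz(W,s,(321,216),50);print(a,b,(a+b)/2,np.linalg.norm(a-b),np.degrees(np.arctan2(*(b-a)[1::-1])))
c=wz(W,s,(283,224),20);print("flange",c, wz(W,s,(240,224),20),wz(W,s,(325,224),20))
im=W["image"][170:275,230:340]; g=cv2.cvtColor(im,cv2.COLOR_RGB2GRAY); print(np.percentile(g,[2,10,30,50]))
cv2.imwrite("pics/k.png",cv2.resize(cv2.convertScaleAbs(im[:,:,::-1],alpha=3),None,fx=5,fy=5,interpolation=2))
E
python3 c.py
```

```text
[ 414.9 -255.3   50. ] [ 476.9 -224.2   50. ] [ 445.9 -239.7   50. ] 69.31313349601241 26.609063181570935
flange [ 445.7 -243.6   20. ] [ 405.4 -243.3   20. ] [ 485.2 -244.1   20. ]
[ 9. 18. 36. 91.]
```

View pics/k.png

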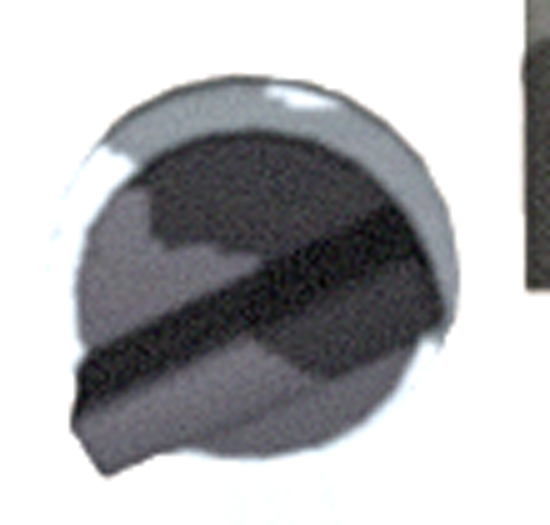

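```bash
python3 - <<'E'
from h import *
np.set_printoptions(precision=1,suppress=True)
s=r.sense();W=r.snapshot("wrist")
f=lambda u,v:wz(W,s,(230+u/5,170+v/5),50)
a,b=f(90,450),f(425,288);print(a,b,(a+b)/2,np.linalg.norm(a-b),np.degrees(np.arctan2(*(b-a)[1::-1])))
print(np.linalg.norm(f(75,425)-f(105,475)))
E
python3 g.py 442 -254 80 -62
```

```text
[ 415.1 -265.5   50. ] [ 473.  -234.8   50. ] [ 444.1 -250.1   50. ] 65.55384696625923 27.924343984180176
11.218013393101087
row m,deg: [np.float64(0.0003), np.float64(0.0428), np.float64(0.1009)] 61.62  t 4.6 q [-32.  -7. 108.   0.  79. -31.] gap 85.4
```

```bash
python3 -m jog '[[0.002,0.038,0.06,62,100],[0.002,0.038,0.06,62,100],[0.002,0.038,0.06,62,100],[0.002,0.038,0.06,62,100],[0.002,0.038,0.06,62,100],[0.002,0.038,0.06,62,100],[0.002,0.038,0.06,62,100],[0.002,0.038,0.10,62,100]]' 60;  python3 g.py 443 -252 48 -62
```

```text
time: 5.4
tool_pos: [449.5, -251.5, 87.9]
tcp_rot: [-179.5, -0.9, -62.6]
ft_force: [1.0, -0.5, -0.1]
finger_gap: 85.2
row m,deg: [np.float64(-0.0026), np.float64(0.006), np.float64(0.0399)] -0.59  t 5.4 q [-35.   2. 109.   0.  68.  28.] gap 85.2
```

```bash
python3 -m jog '[[-0.002,0.006,0.04,-0.5,100],[-0.002,0.006,0.04,-0.5,100],[-0.002,0.006,0.04,-0.5,100],[-0.002,0.006,0.04,-0.5,0],[-0.002,0.006,0.04,-0.5,0],[-0.002,0.006,0.04,-0.5,0],[-0.002,0.006,0.04,-0.5,0],[-0.002,0.006,0.04,-0.5,0]]' 60;  python3 g.py 443 -252 48 18
```

```text
time: 6.2
tool_pos: [443.4, -251.5, 48.5]
tcp_rot: [-179.5, -0.7, -62.1]
ft_force: [-5.5, 3.8, 24.2]
finger_gap: 14.6
row m,deg: [np.float64(0.0002), np.float64(0.0006), np.float64(0.0005)] -80.11  t 6.2 q [-35.   5. 111.   0.  64.  27.] gap 14.6
```

```bash
python3 -m jog '[[0,0,-0.004,0,0],[0,0,-0.004,-8,0],[0,0,-0.004,-16,0],[0,0,-0.004,-24,0],[0,0,-0.004,-32,0],[0,0,-0.004,-40,0],[0,0,-0.004,-48,0],[0,0,-0.004,-56,0]]' 60;  python3 g.py 443 -252 52 20
```

```text
time: 7.0
tool_pos: [442.1, -250.7, 49.2]
tcp_rot: [179.8, -0.7, -5.8]
ft_force: [11.7, -7.2, -27.7]
finger_gap: 14.4
row m,deg: [np.float64(0.0011), np.float64(0.0012), np.float64(-0.0028)] -25.8  t 7.0 q [-35.   4. 111.   0.  64. -30.] gap 14.4
```

```bash
python3 -m jog '[[0,0,0.001,-8,0],[0,0,0.001,-16,0],[0,0,0.001,-24,0],[0,0,0.001,-27,0],[0,0,0.001,-27,0],[0,0,0.001,-27,0]]' 60; python3 -c "
from bench import r;print(r.sense()['wrist_torque'])"
```

```text
time: 7.6
tool_pos: [442.5, -252.8, 49.4]
tcp_rot: [179.4, -0.6, 20.9]
ft_force: [-3.0, -6.0, 3.7]
finger_gap: 14.6
[-1.38228543  0.66245033 -3.80439873]
```

```bash
python3 -m jog '[[0,0,0,0,100],[0,0,0,0,100],[0,0,0,0,100],[0,0,0,0,100],[0,0,-0.39,0,100],[0,0,-0.39,0,100],[0,0,-0.39,0,100],[0,0,-0.39,0,100]]' 60; python3 -m jog '[[0,0,-0.20,0,100],[0,0,-0.20,0,100],[0,0,-0.20,0,100],[0,0,-0.20,0,100],[0,0,-0.20,0,100]]'; python3 g.py 500 -400 440 -46
```

```text
time: 8.4
tool_pos: [439.5, -250.9, 251.3]
tcp_rot: [179.4, -0.6, 20.9]
ft_force: [1.7, -0.9, 0.2]
finger_gap: 85.5
time: 8.9
tool_pos: [437.9, -250.0, 459.9]
tcp_rot: [178.8, -1.0, 21.0]
ft_force: [0.1, -0.7, 0.3]
finger_gap: 85.1
row m,deg: [np.float64(0.0043), np.float64(0.1623), np.float64(0.0199)] 66.95  t 8.9 q [-36.  -8.  79.   0. 107. -57.] gap 85.1
```

```bash
python3 -m jog '[[0.004,0.162,0.02,67,100],[0.004,0.162,0.02,67,100],[0.004,0.162,0.02,67,100],[0.004,0.162,0.02,67,100],[0.004,0.162,0.02,67,100],[0.004,0.162,0.02,67,100],[0.004,0.162,0.02,67,100],[0.004,0.162,0.02,67,100]]' ; python3 w.py w2.png rack_grip:346 free_hook:300;python3 g.py 460 -450 380 -46
```

```text
time: 9.7
tool_pos: [500.1, -399.9, 442.7]
tcp_rot: [-179.6, -1.4, -46.4]
ft_force: [0.4, -0.2, 0.4]
finger_gap: 85.5
rack_grip [284. 284.] 0.76 [ 463.3 -444.1  346. ]
free_hook [292. 334.] 0.69 [ 402.3 -517.2  300. ]
row m,deg: [np.float64(0.0081), np.float64(0.0636), np.float64(0.0629)] 0.11  t 9.8 q [-43.  13.  59.   0. 106.   3.] gap 85.5
```

View pics/w2.png

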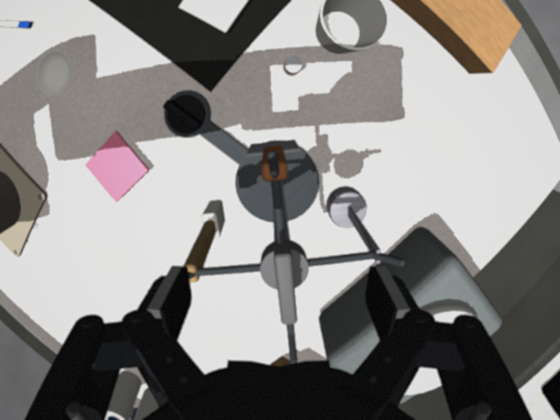

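```bash
python3 - <<'E'
from h import *
np.set_printoptions(precision=1,suppress=True)
s=r.sense();W=r.snapshot("wrist")
a,b=wz(W,s,(283,251),346),wz(W,s,(289,321),346);print(a,b,(a+b)/2,np.linalg.norm(a-b),np.degrees(np.arctan2(*(b-a)[1::-1])),wz(W,s,(284,284),334),wz(W,s,(284,284),340))
E
python3 g.py 459 -450 350 -45
```

```text
[ 484.3 -422.7  346. ] [ 439.5 -474.   346. ] [ 461.9 -448.4  346. ] 68.16319641245074 -131.1765342273559 [ 458.6 -449.9  334. ] [ 461.2 -447.   340. ]
row m,deg: [np.float64(0.0074), np.float64(0.0643), np.float64(0.093)] -0.84  t 9.9 q [-43.  13.  59.   0. 106.   3.] gap 85.7
```

```bash
python3 -m jog '[[0.007,0.064,0.03,-5,100],[0.007,0.064,0.06,-5,100],[0.007,0.064,0.10,-5,100],[0.007,0.064,0.10,-5,100],[0.007,0.064,0.10,-5,0],[0.007,0.064,0.10,-5,0],[0.007,0.064,0.10,-5,0],[0.007,0.064,0.10,-5,0]]' 50; python3 -c "
from bench import r;print(r.sense()['wrist_torque'])"; python3 g.py 461 -449 342 -174.6
```

```text
time: 10.7
tool_pos: [462.1, -451.2, 345.5]
tcp_rot: [-179.8, -1.7, -40.8]
ft_force: [0.5, 0.7, 0.7]
finger_gap: 28.4
[ 0.05292811  0.05678644 -0.01652611]
row m,deg: [np.float64(-0.0022), np.float64(-0.0009), np.float64(0.0035)] 133.82  t 10.7 q [-49.  12.  71.   0.  96.  -8.] gap 28.4
```

Still closing; let it finish, then turn.

```bash
python3 -m jog '[[0,0,0.003,0,0],[0,0,0.003,0,0],[0,0,0.003,0,0],[0,0,0.003,0,0]]' 50; python3 -m jog '[[0,0,0,8,0],[0,0,0,16,0],[0,0,0,24,0],[0,0,0,32,0],[0,0,0,40,0],[0,0,0,48,0],[0,0,0,56,0],[0,0,0,64,0]]' 50;python3 g.py 461 -449 342 -174.6
```

```text
time: 11.1
tool_pos: [460.3, -449.5, 344.7]
tcp_rot: [-179.8, -1.5, -40.8]
ft_force: [-14.9, 12.8, 12.9]
finger_gap: 13.0
time: 11.9
tool_pos: [460.9, -451.7, 344.8]
tcp_rot: [-178.4, -0.7, -105.1]
ft_force: [5.8, -14.3, -6.2]
finger_gap: 12.6
row m,deg: [np.float64(-0.0027), np.float64(0.0006), np.float64(0.0028)] 69.46  t 11.9 q [-49.  12.  71.   0.  96.  56.] gap 12.6
```

```bash
python3 -m jog '[[0,0,0,8,0],[0,0,0,16,0],[0,0,0,24,0],[0,0,0,32,0],[0,0,0,40,0],[0,0,0,48,0],[0,0,0,56,0],[0,0,0,64,0]]' 50;python3 -m jog '[[0,0,0,5.5,0],[0,0,0,5.5,0],[0,0,0,5.5,0],[0,0,0,5.5,100],[0,0,0,5.5,100],[0,0,0,5.5,100],[0,0,0,5.5,100]]' 50;python3 -m jog '[[0,0,-0.05,0,100],[0,0,-0.1,0,100],[0,0,-0.12,0,100],[0,0,-0.12,0,100]]'; python3 g.py 461 -410 450 -85
```

```text
time: 12.7
tool_pos: [459.1, -453.6, 344.9]
tcp_rot: [-178.6, 0.9, -169.6]
ft_force: [-7.7, -7.9, -0.8]
finger_gap: 13.1
time: 13.4
tool_pos: [459.3, -453.5, 345.2]
tcp_rot: [-178.7, 1.1, -175.0]
ft_force: [0.6, -0.1, 0.0]
finger_gap: 70.4
time: 13.8
tool_pos: [457.3, -451.4, 471.3]
tcp_rot: [-178.2, 1.4, -175.0]
ft_force: [0.2, -0.7, 0.6]
finger_gap: 85.1
row m,deg: [np.float64(-0.0073), np.float64(0.0409), np.float64(0.0213)] -89.98  t 13.8 q [-49.  14.  56.   0. 108. 126.] gap 85.1
```

```bash
python3 w.py w3.png rack_grip:334 free_hook:300 clamp_grip:42 carousel:0
```

```text
rack_grip [280. 199.] 0.77 [ 459.3 -454.   334. ]
free_hook [283. 272.] 0.71 [ 449.4 -365.5  300. ]
clamp_grip [281. 257.] 0.94 [ 444.5 -253.9   42. ]
carousel [283. 149.] 0.85 [ 459.1 -450.1    0. ]
carousel [203. 352.] 0.56 [613.   62.5   0. ]
```

View pics/w3.png

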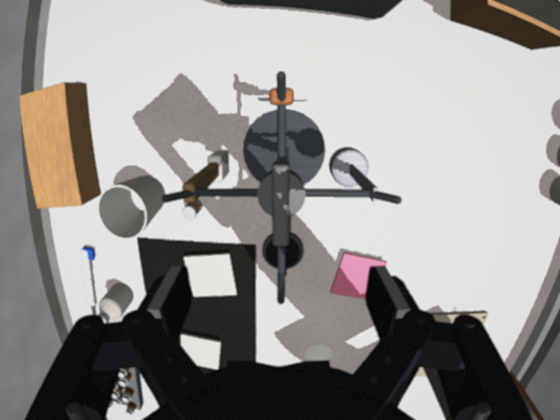

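```bash
python3 g.py 490 -50 420 -110; python3 -m jog '[[-0.068,0.397,0.05,-65,100],[-0.068,0.397,0.05,-65,100],[-0.068,0.397,0.05,-65,100],[-0.068,0.397,0.05,-65,100],[-0.068,0.397,0.05,-65,100],[-0.068,0.397,0.05,-65,100],[-0.068,0.397,0.05,-65,100],[-0.068,0.397,0.05,-65,100]]';  python3 g.py 490 340 240 0
```

```text
row m,deg: [np.float64(-0.0681), np.float64(0.3963), np.float64(0.043)] -65.01  t 14.1 q [-49.  14.  56.   0. 108. 126.] gap 85.2
time: 14.85
tool_pos: [489.7, -54.6, 405.1]
tcp_rot: [-178.7, -0.7, -109.7]
ft_force: [1.1, -0.5, -0.1]
finger_gap: 85.3
row m,deg: [np.float64(-0.3716), np.float64(0.1327), np.float64(0.1651)] -109.7  t 14.8 q [-12. -11.  88.  -1. 102.  98.] gap 85.3
```

```bash
python3 -m jog '[[-0.37,0.132,0.16,-110,100],[-0.37,0.132,0.16,-110,100],[-0.37,0.132,0.16,-110,100],[-0.37,0.132,0.16,-110,100],[-0.37,0.132,0.16,-110,100],[-0.37,0.132,0.16,-110,100],[-0.37,0.132,0.16,-110,100],[-0.37,0.132,0.16,-110,100]]';  python3 g.py 510 320 200 0
```

```text
time: 15.65
tool_pos: [491.5, 312.1, 246.0]
tcp_rot: [179.8, -1.4, -40.9]
ft_force: [1.1, 0.3, 0.9]
finger_gap: 85.6
row m,deg: [np.float64(0.0089), np.float64(-0.0181), np.float64(0.046)] -40.89  t 15.7 q [28.  5. 89. -1. 86. 69.] gap 85.6
```

```bash
python3 -m jog '[[0.009,-0.018,0.046,-41,100],[0.009,-0.018,0.046,-41,100],[0.009,-0.018,0.046,-41,100],[0.009,-0.018,0.046,-41,100],[0.009,-0.018,0.046,-41,100],[0.009,-0.018,0.046,-41,100]]';  python3 w.py w4.png spatula_grip:62 spatula_eye:62 spatula:0 mat:0;python3 g.py 512 362 66 0
```

```text
time: 16.25
tool_pos: [509.9, 318.5, 198.5]
tcp_rot: [178.8, -0.8, 0.2]
ft_force: [-0.4, -1.1, -0.4]
finger_gap: 85.5
spatula_grip [285. 139.] 0.67 [517.  366.7  62. ]
spatula_eye [293. 215.] 0.87 [524.3 301.8  62. ]
spatula [276.  25.] 0.56 [510.2 469.6   0. ]
mat [346. 354.] 0.75 [610.1  63.4   0. ]
row m,deg: [np.float64(0.0014), np.float64(-0.0432), np.float64(0.1338)] -0.02  t 16.5 q [28.  9. 89. -1. 82. 28.] gap 85.4
```

View pics/w4.png

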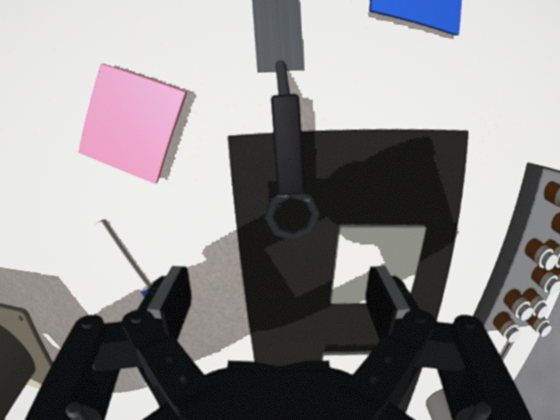

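```bash
python3 g.py 517 366 65 5.3;python3 -m jog '[[0.006,-0.048,0.05,-5.2,100],[0.006,-0.048,0.08,-5.2,100],[0.006,-0.048,0.12,-5.2,100],[0.006,-0.048,0.134,-5.2,100],[0.006,-0.048,0.134,-5.2,100]]';  python3 g.py 517 366 65 5.3
```

```text
row m,deg: [np.float64(0.0064), np.float64(-0.0472), np.float64(0.1348)] -5.32  t 16.5 q [28.  9. 89. -1. 82. 28.] gap 85.4
time: 17.0
tool_pos: [516.8, 362.8, 62.1]
tcp_rot: [178.6, -0.5, 5.1]
ft_force: [-0.6, -0.2, 0.4]
finger_gap: 85.3
row m,deg: [np.float64(0.0005), np.float64(-0.0031), np.float64(-0.0029)] -0.17  t 17.0 q [31. 22. 89. -2. 69. 27.] gap 85.3
```

```bash
python3 -m jog '[[0,-0.003,-0.003,0,0],[0,-0.003,-0.003,0,0],[0,-0.003,-0.003,0,0],[0,-0.003,-0.003,0,0],[0,-0.003,-0.003,0,0],[0,-0.003,-0.003,0,0],[0,-0.003,-0.003,0,0],[0,-0.003,-0.003,0,0]]' 110;  python3 g.py 517 366 65 5.3; python3 w.py w5.png spatula_grip:62 spatula_eye:62 spatula:0
```

```text
time: 17.8
tool_pos: [517.2, 366.2, 66.4]
tcp_rot: [178.7, -0.6, 5.1]
ft_force: [-0.3, -0.9, 5.7]
finger_gap: 20.4
row m,deg: [np.float64(-0.0002), np.float64(0.0001), np.float64(0.0014)] -0.18  t 17.8 q [31. 22. 89. -2. 70. 27.] gap 20.4
spatula_grip [276. 291.] 0.8 [516.6 365.4  62. ]
spatula_eye [277. 376.] 0.58 [522.1 303.9  62. ]
spatula [280.  60.] 0.68 [509.8 469.6   0. ]
```

```bash
python3 -m jog '[[0,0,-0.04,0,0],[0,0,-0.10,0,0],[0,0,-0.10,0,0],[0,0,-0.10,0,0]]'; python3 g.py 503 145 150 -89.2
```

```text
time: 18.4
tool_pos: [517.6, 369.4, 169.8]
tcp_rot: [178.8, -0.9, 5.1]
ft_force: [1.1, 0.3, -2.4]
finger_gap: 19.9
row m,deg: [np.float64(-0.0346), np.float64(0.2222), np.float64(0.0198)] 94.32  t 18.4 q [32. 16. 85. -1. 79. 27.] gap 19.9
```

```bash
python3 -m jog '[[-0.034,0.222,0.02,94,0],[-0.034,0.222,0.02,94,0],[-0.034,0.222,0.02,94,0],[-0.034,0.222,0.02,94,0],[-0.034,0.222,0.02,94,0],[-0.034,0.222,0.02,94,0],[-0.034,0.222,0.02,94,0],[-0.034,0.222,0.02,94,0]]';python3 -m jog '[[0,0,0,26,0],[0,0,0,26,0],[0,0,0,26,0],[0,0,0,26,0],[0,0,0,26,0]]'; python3 g.py 503 145 150 -89.2;  cat > tiles.py <<'E'
from h import *
np.set_printoptions(precision=1,suppress=True)
T=r.snapshot("top"); im=T["image"]; hsv=cv2.cvtColor(im,cv2.COLOR_RGB2HSV)
q=np.int32([proj(T,(x,y,4)) for x,y in((462,400),(752,400),(752,-270),(462,-270))])
M=np.zeros(im.shape[:2],np.uint8); cv2.fillPoly(M,[q],1)
m=((hsv[...,2]>95)&(hsv[...,1]<60)).astype(np.uint8)*M
for c in cv2.findContours(m,0,2)[0]:
    if cv2.contourArea(c)<150: continue
    for z in (26,):
        R=np.array([onz(T,q,z) for q in cv2.boxPoints(cv2.minAreaRect(c))]); d=R[1]-R[0]
        print("blob z26",R.mean(0)[:2],"sides",np.linalg.norm(d),np.linalg.norm(R[2]-R[1]),"ang",(np.degrees(np.arctan2(d[1],d[0]))+45)%90-45)
print("net",[(d["uv"].round() if hasattr(d["uv"],'round') else d["uv"],round(d["conf"],2),onz(T,d["uv"],4)[:2]) for d in r.pinpoint(T,"tile1")])
x0,y0=q.min(0)-8;x1,y1=q.max(0)+8; save(T,"tt.png",(x0,y0,x1,y1),4)
for u in((265,252),(484,245),(489,334),(266,342)): print("mat corner",onz(T,np.array(u)/1.4,4)[:2])
E
python3 tiles.py
```

```text
time: 19.2
tool_pos: [502.0, 144.0, 150.9]
tcp_rot: [-179.9, -1.3, -64.1]
ft_force: [-1.4, -0.4, -1.4]
finger_gap: 20.2
time: 19.7
tool_pos: [500.9, 143.8, 149.0]
tcp_rot: [-179.6, -1.2, -89.8]
ft_force: [0.4, 0.3, -2.4]
finger_gap: 19.9
row m,deg: [np.float64(-0.0012), np.float64(-0.0021), np.float64(-0.001)] -0.64  t 19.7 q [ 11.  -1. 105.  -1.  76. 101.] gap 19.9
blob z26 [ 585.4 -185.4] sides 97.82425445395745 96.76265242943943 ang 12.702491680278257
blob z26 [615.8  36.3] sides 95.61774519095043 94.40474655314908 ang -4.104401115160073
blob z26 [561.2 201.8] sides 205.62915459428024 235.0232154343984 ang 2.83278966436783
blob z26 [605.6  66.6] sides 292.6984336620594 681.1271975010939 ang 2.0247898597632386
net [([332.4, 219.9], 0.88, array([ 570.7, -189.7])), ([273.8, 206.2], 0.82, array([620.1,  38. ])), ([336.6, 296.8], 0.8, array([ 277.5, -205.2])), ([147.3, 193.6], 0.79, array([660. , 531.7])), ([180.2, 271.1], 0.73, array([361.9, 386.6])), ([368.9, 209.5], 0.57, array([ 614.6, -331.5])), ([226.3, 202.5], 0.43, array([630.9, 222.8]))]
mat corner [718.1 371.3]
mat corner [ 751.4 -242.2]
mat corner [ 499.1 -254.4]
mat corner [464.7 355. ]
```

View pics/tt.png

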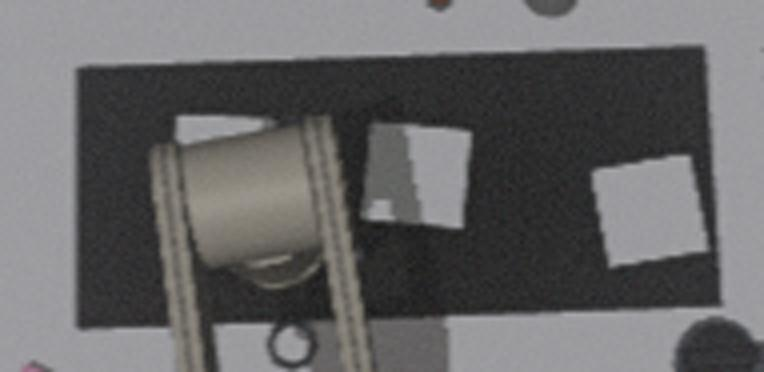

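```bash
cat > blade.py <<'E'
from h import *
np.set_printoptions(precision=1,suppress=True)
Rg=Ro.from_euler("xyz",[178.7,-0.6,5.1],degrees=True).as_matrix(); pg=np.array([517.2,366.2,66.4])
ys=np.radians(95.4); Rs=Ro.from_euler("z",ys).as_matrix(); os_=pg+[105*np.cos(ys),105*np.sin(ys),-66.4]
def spat(s):
    R=Ro.from_euler("xyz",s["tcp_rot"],degrees=True).as_matrix(); D=R@Rg.T
    return D@Rs, s["tool_pos"]+D@(os_-pg)
if __name__=="__main__":
    s=r.sense();R,o=spat(s)
    print("spat origin",o,"yaw",np.degrees(np.arctan2(R[1,0],R[0,0])))
    for n,c in(("tipL",(47.5,22.5,0)),("tipR",(47.5,-22.5,0)),("rearL",(-47.5,22.5,0)),("rearR",(-47.5,-22.5,0)),("eye",(-170,0,62))): print(n,o+R@np.array(c,float))
E
python3 blade.py
```

```text
spat origin [608.5 144.1  86.8] yaw 0.4819970366879106
tipL [655.8 167.   88.1]
tipR [656.1 122.   88.5]
rearL [560.8 166.2  85.1]
rearR [561.2 121.2  85.5]
eye [436.6 143.3 143.4]
```

```bash
python3 -m jog '[[0,0,0.03,0,0],[0,0,0.06,0,0],[0,0,0.078,0,0],[0,0,0.078,0,0],[0,0,0.078,0,0]]'; python3 blade.py; python3 w.py w6.png tile1:26
```

```text
time: 20.3
tool_pos: [502.2, 142.4, 72.1]
tcp_rot: [-179.5, -1.1, -89.8]
ft_force: [0.6, -0.5, -1.4]
finger_gap: 19.9
spat origin [609.2 142.8   9.1] yaw 0.5552251928759679
tipL [656.5 165.7  10.3]
tipR [656.9 120.7  10.8]
rearL [561.5 164.8   7.4]
rearR [561.9 119.8   7.8]
eye [437.3 141.7  65.7]
tile1 [542. 375.] 0.96 [ 319.5 -162.5   26. ]
tile1 [138.  48.] 0.95 [616.1 217.2  26. ]
tile1 [446.  60.] 0.6 [613.1  49.8  26. ]
```

View pics/w6.png

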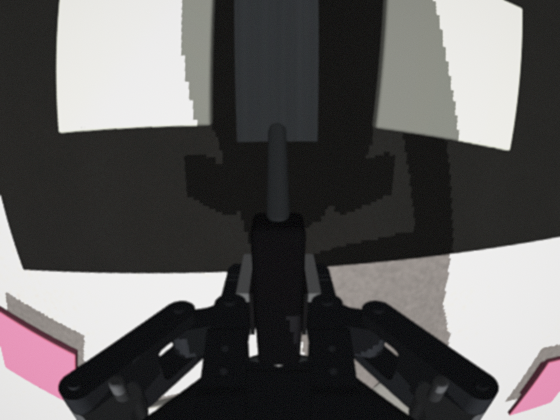

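```bash
python3 -m jog '[[-0.01,0,0,-0.7,0],[-0.02,0,0,-0.7,0],[-0.027,0,0,-0.7,0],[-0.027,0,0,-0.7,0]]'; python3 blade.py
```

```text
time: 20.8
tool_pos: [502.8, 171.0, 72.8]
tcp_rot: [-179.4, -1.1, -89.0]
ft_force: [-0.1, -0.5, -1.8]
finger_gap: 20.5
spat origin [610.  172.9  10. ] yaw 1.3173150975576389
tipL [656.9 196.5  11.4]
tipR [658.  151.5  11.8]
rearL [562.  194.3   8.2]
rearR [563.  149.3   8.6]
eye [438.  169.5  66.3]
```

```bash
python3 -m jog '[[0,0,-0.004,0,0],[-0.001,0,-0.009,0,0],[-0.002,0,-0.014,0,0],[-0.005,0,-0.019,0,0],[-0.008,0,-0.024,0,0],[-0.012,0,-0.029,0,0],[-0.015,0,-0.032,0,0],[-0.018,0,-0.034,0,0]]'; python3 blade.py; python3 - <<'E'
from h import *
s=r.sense();W=r.snapshot("wrist");save(W,"w7.png")
E
```

```text
time: 21.6
tool_pos: [502.3, 190.0, 106.9]
tcp_rot: [-179.4, -1.1, -89.0]
ft_force: [0.7, -0.2, -3.2]
finger_gap: 20.2
spat origin [609.5 191.9  44.1] yaw 1.3247968810854822
tipL [656.4 215.5  45.5]
tipR [657.4 170.5  45.9]
rearL [561.5 213.3  42.3]
rearR [562.5 168.3  42.7]
eye [437.5 188.5 100.3]
```

View pics/w7.png

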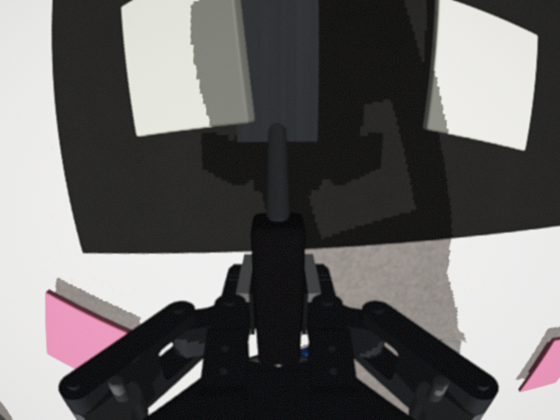

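```bash
python3 -m jog '[[-0.009,0,-0.007,0,0],[-0.018,0,-0.014,0,0],[-0.026,0,-0.020,0,0],[-0.035,0,-0.025,0,0],[-0.044,0,-0.029,0,0],[-0.054,0,-0.032,0,0],[-0.061,0,-0.033,0,0],[-0.067,0,-0.033,0,0]]'; python3 - <<'E'
from h import *
s=r.sense();W=r.snapshot("wrist");save(W,"w8.png"); S=r.snapshot("scene"); save(S,"s8.png",(230,180,480,400),3)
E
```

```text
time: 22.45
tool_pos: [500.7, 258.8, 139.4]
tcp_rot: [-179.3, -1.1, -89.0]
ft_force: [-7.5, -3.6, 9.6]
finger_gap: 20.2
```

View pics/s8.png

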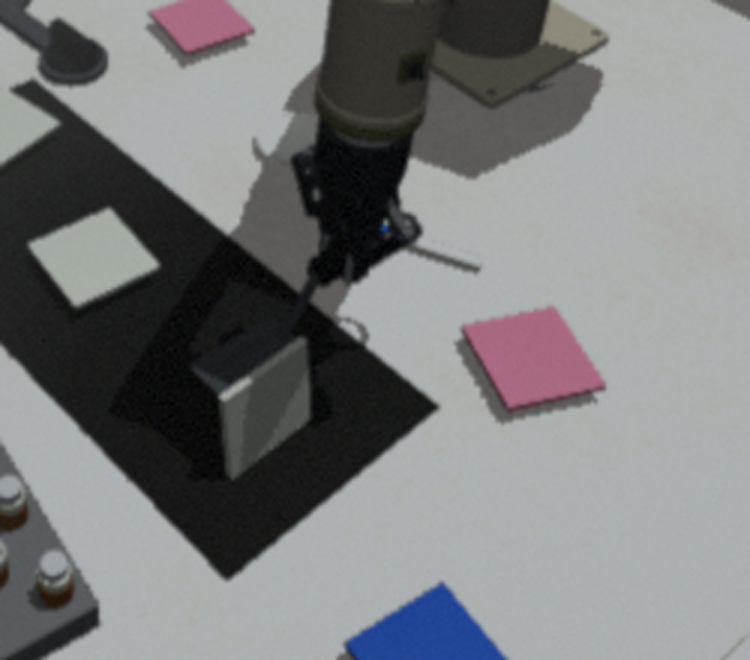

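```bash
python3 -m jog '[[-0.007,0,0,0,0],[-0.014,0,0,0,0],[-0.021,0,0.001,0,0],[-0.028,0,0.002,0,0],[-0.035,0,0.004,0,0],[-0.040,0,0.004,0,0],[-0.040,0,0.004,0,0],[-0.030,0,-0.02,0,0]]'; python3 -m jog '[[0.1,0,-0.05,0,0],[0.15,0,-0.05,0,0],[0.15,0,-0.05,0,0],[0.15,0,-0.05,0,0]]'; python3 blade.py; python3 tiles.py; python3 - <<'E'
from h import *
S=r.snapshot("scene"); save(S,"s9.png",(230,150,480,400),3)
E
```

```text
time: 23.35
tool_pos: [497.8, 290.1, 156.6]
tcp_rot: [-179.6, -1.1, -88.9]
ft_force: [-0.5, -0.5, -2.6]
finger_gap: 20.1
time: 23.75
tool_pos: [501.4, 137.1, 211.3]
tcp_rot: [-179.4, -1.2, -89.1]
ft_force: [-0.3, 0.9, -1.8]
finger_gap: 20.2
spat origin [608.5 138.8 148.4] yaw 1.270894947080965
tipL [655.5 162.3 149.7]
tipR [656.5 117.3 150.2]
rearL [560.5 160.2 146.6]
rearR [561.5 115.2 147.1]
eye [436.6 135.6 204.8]
blob z26 [ 585.4 -185.4] sides 97.82425445395745 96.76265242943943 ang 12.702491680278257
blob z26 [615.8  36.1] sides 95.61746540531742 94.02079128645995 ang -4.106568402298876
blob z26 [572.7 198.2] sides 225.47612644428028 239.49862282819856 ang 1.7398619276125444
blob z26 [605.6  66.6] sides 292.6984336620594 681.1271975010939 ang 2.0247898597632386
net [([182.3, 270.2], 0.9, array([365.4, 378.8])), ([149.1, 193.1], 0.88, array([662.1, 524.8])), ([339.0, 296.9], 0.83, array([ 277.3, -214.2])), ([332.0, 219.2], 0.65, array([ 573.4, -188.1])), ([192.3, 204.7], 0.62, array([619.5, 354.3])), ([272.7, 205.0], 0.6, array([624.7,  42.3]))]
mat corner [718.1 371.3]
mat corner [ 751.4 -242.2]
mat corner [ 499.1 -254.4]
mat corner [464.7 355. ]
```

View pics/s9.png

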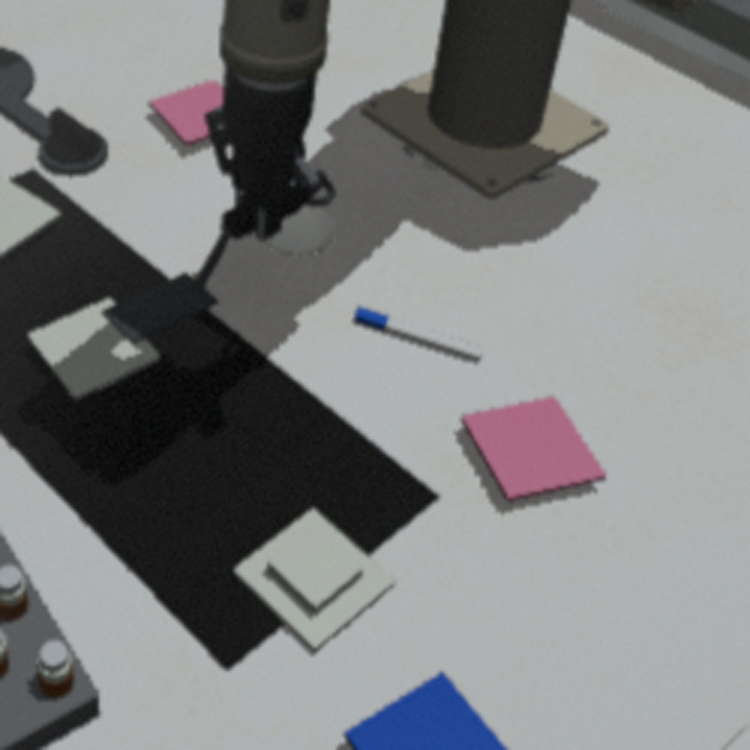

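```bash
python3 - <<'E'
from h import *
np.set_printoptions(precision=1,suppress=True)
S=r.snapshot("scene")
R=np.array([onz(S,(230+a/3,150+b/3),12) for a,b in((313,508),(236,570),(315,650),(395,583))]);print(R,R.mean(0),[np.linalg.norm(R[i]-R[i-1]) for i in range(4)])
M=[onz(S,(230+a/3,150+b/3),4) for a,b in((437,497),(227,668))];print(M)
E
python3 g.py 503 470 150 -88
```

```text
[[567.7 308.5  12. ]
 [661.8 315.8  12. ]
 [658.5 409.7  12. ]
 [564.1 404.9  12. ]] [613.  359.7  12. ] [np.float64(96.51584230698289), np.float64(94.4040596682387), np.float64(93.9469353587694), np.float64(94.52786745516065)]
[array([466.9, 362.3,   4. ]), array([721.1, 376.2,   4. ])]
row m,deg: [np.float64(-0.3281), np.float64(-0.0093), np.float64(0.0589)] -0.87  t 23.9 q [ 11.  -4. 101.  -1.  82. 100.] gap 20.4
```

```bash
python3 -m jog '[[-0.302,-0.005,0.05,-2,0],[-0.302,-0.005,0.05,-2,0],[-0.302,-0.005,0.05,-2,0],[-0.302,-0.005,0.05,-2,0],[-0.302,-0.005,0.05,-2,0],[-0.302,-0.005,0.05,-2,0],[-0.302,-0.005,0.05,-2,0],[-0.302,-0.005,0.05,-2,0]]'; python3 blade.py;python3 g.py 506 438 70 -87
```

```text
time: 24.75
tool_pos: [497.0, 445.5, 150.5]
tcp_rot: [-179.9, -1.2, -86.6]
ft_force: [-0.3, -1.0, -2.7]
finger_gap: 20.3
spat origin [603.4 451.7  86.8] yaw 3.736177829007612
tipL [649.4 477.3  87.8]
tipR [652.3 432.4  88.2]
rearL [554.6 471.1  85.4]
rearR [557.5 426.2  85.8]
eye [432.3 441.2 144.5]
row m,deg: [np.float64(0.008), np.float64(-0.0086), np.float64(0.0805)] 0.41  t 24.8 q [ 38.  22.  79.  -1.  79. 125.] gap 20.3
```

```bash
python3 -m jog '[[0,-0.008,0.04,0,0],[0,-0.008,0.07,0,0],[0,-0.008,0.080,0,0],[0,-0.008,0.080,0,0],[0,-0.008,0.080,0,0]]'; python3 blade.py; python3 -m jog '[[0.01,0,0,0,0],[0.02,0,0,0,0],[0.03,0,0,0,0],[0.04,0,0,0,0],[0.05,0,0,0,0],[0.06,0,0,0,0],[0.07,0,0,0,0],[0.074,0,0,0,0]]'; python3 blade.py
```

```text
time: 25.25
tool_pos: [506.1, 444.5, 72.4]
tcp_rot: [-179.8, -1.1, -86.6]
ft_force: [-0.2, 1.3, -1.3]
finger_gap: 20.0
spat origin [612.7 450.8   8.9] yaw 3.709128297389507
tipL [658.6 476.3  10. ]
tipR [661.5 431.4  10.4]
rearL [563.9 470.2   7.4]
rearR [566.8 425.3   7.8]
eye [441.4 440.3  66.3]
time: 26.05
tool_pos: [510.6, 369.5, 73.9]
tcp_rot: [-179.8, -1.1, -86.6]
ft_force: [-0.3, 1.8, -2.3]
finger_gap: 20.2
spat origin [617.1 375.8  10.3] yaw 3.68164757910292
tipL [663.1 401.3  11.4]
tipR [666.  356.3  11.8]
rearL [568.3 395.2   8.8]
rearR [571.2 350.3   9.2]
eye [445.8 365.3  67.7]
```

```bash
python3 -m jog '[[-0.01,0,-0.02,0,0],[-0.01,0,-0.06,0,0],[-0.01,0,-0.09,0,0],[-0.01,0,-0.09,0,0]]'; cat > st.py <<'E'
from h import *
np.set_printoptions(precision=1,suppress=True)
for n,z in(("scene",4),("top",4)):
    S=r.snapshot(n)
    if n=="scene": save(S,"sl.png",(180,150,460,400),2.8)
    for d in r.pinpoint(S,"tile1"):
        a,b=onz(S,d["uv"],4)[:2],onz(S,d["uv"],26)[:2]
        if 450<a[0]<760 and -290<a[1]<440: print(n,np.round(d["uv"]),round(d["conf"],2),"unflipped",a,"flipped",b)
E
python3 st.py; python3 g.py 508 -40 150 -94
```

```text
time: 26.45
tool_pos: [512.4, 383.0, 170.0]
tcp_rot: [-179.3, -0.9, -86.7]
ft_force: [0.5, 0.4, -1.1]
finger_gap: 19.9
scene [324. 327.] 0.92 unflipped [600.3 305.9] flipped [611.7 316.8]
scene [232. 225.] 0.63 unflipped [ 579.7 -184.1] flipped [ 591.6 -161.7]
top [198. 204.] 0.92 unflipped [623.9 332.4] flipped [619.2 328.8]
top [331. 219.] 0.79 unflipped [ 574.5 -185.8] flipped [ 570.4 -183.4]
top [276. 202.] 0.59 unflipped [635.3  31.3] flipped [630.5  31.2]
row m,deg: [np.float64(0.4197), np.float64(0.0251), np.float64(0.0116)] 7.34  t 26.6 q [ 33.  17.  84.  -1.  79. 120.] gap 20.4
```

```bash
python3 g.py 494 -39 140 -94.5;  python3 -m jog '[[0.420,0.043,0.02,8,0],[0.420,0.043,0.02,8,0],[0.420,0.043,0.02,8,0],[0.420,0.043,0.02,8,0],[0.420,0.043,0.02,8,0],[0.420,0.043,0.02,8,0],[0.420,0.043,0.02,8,0],[0.420,0.043,0.02,8,0]]';  python3 -m jog '[[0.015,0,0.0,0,0],[0.015,0,0.0,0,0],[0.015,0,0,0,0]]'; python3 blade.py; python3 tiles.py; python3 st.py
```

```text
row m,deg: [np.float64(0.4179), np.float64(0.039), np.float64(0.0216)] 7.84  t 26.6 q [ 33.  17.  84.  -1.  79. 120.] gap 20.4
time: 27.45
tool_pos: [489.4, -19.9, 149.3]
tcp_rot: [-179.9, -1.2, -94.6]
ft_force: [0.7, 0.0, -2.0]
finger_gap: 20.3
time: 27.75
tool_pos: [487.2, -34.8, 148.0]
tcp_rot: [179.9, -1.2, -94.7]
ft_force: [-1.1, 0.2, -1.5]
finger_gap: 20.1
spat origin [593.2 -43.7  83.9] yaw -4.3992722793052526
tipL [642.3 -24.9  84.7]
tipR [638.8 -69.7  85.1]
rearL [547.6 -17.6  82.7]
rearR [544.1 -62.4  83.1]
eye [422.5 -29.9 142.3]
blob z26 [605.6  66.6] sides 292.6984370668755 681.1272012403083 ang 2.0247905312137178
net [([148.1, 195.3], 0.95, array([653.3, 528.1])), ([334.9, 294.8], 0.78, array([ 284.8, -198.8])), ([273.4, 203.6], 0.7, array([630.4,  39.7])), ([182.7, 270.3], 0.66, array([365.1, 377.3])), ([199.6, 204.6], 0.61, array([620.4, 326. ])), ([329.9, 219.5], 0.59, array([ 572., -180.]))]
mat corner [718.1 371.3]
mat corner [ 751.4 -242.2]
mat corner [ 499.1 -254.4]
mat corner [464.7 355. ]
scene [264. 267.] 0.82 unflipped [604.8  38.5] flipped [616.2  55.6]
scene [325. 330.] 0.66 unflipped [605.5 315. ] flipped [616.9 325.7]
top [269. 206.] 0.69 unflipped [622.1  55.1] flipped [617.4  54.7]
top [330. 218.] 0.68 unflipped [ 577.2 -180. ] flipped [ 573.  -177.6]
top [197. 204.] 0.67 unflipped [623.  336.2] flipped [618.3 332.6]
```

```bash
python3 - <<'E'
from h import *
np.set_printoptions(precision=1,suppress=True)
T=r.snapshot("top"); im=T["image"]; hsv=cv2.cvtColor(im,cv2.COLOR_RGB2HSV)
q=np.int32([proj(T,(x,y,4)) for x,y in((470,352),(714,366),(746,-238),(503,-250))])
M=np.zeros(im.shape[:2],np.uint8); cv2.fillPoly(M,[q],1)
m=((hsv[...,2]>95)&(hsv[...,1]<60)).astype(np.uint8)*M
n,l,st,c=cv2.connectedComponentsWithStats(m)
for i in range(1,n):
    if st[i,4]>100:
        cc=cv2.findContours((l==i).astype(np.uint8),0,2)[0][0]; B=cv2.boxPoints(cv2.minAreaRect(cc))
        print(st[i],[onz(T,b,12)[:2] for b in B])
c0=proj(T,(615,360,4)).astype(int);print(c0); g=hsv[...,2][c0[1],c0[0]-25:c0[0]+30];print(g)
E
sed -i 's/^m=.*/m=((hsv[...,2]>95)\&(hsv[...,1]<60)).astype(np.uint8)*M/; s/(462,400),(752,400),(752,-270),(462,-270)/(470,352),(714,366),(746,-238),(503,-250)/' tiles.py; python3 tiles.py
```

```text
[190 194  23  25 560] [array([660., 364.]), array([661.8, 278.7]), array([567.1, 274.5]), array([565.3, 359. ])]
[ 260  194   87   47 2314] [array([665.7,  92.5]), array([ 672.7, -241.8]), array([ 492.2, -240.7]), array([485.5,  87.7])]
[190 205]
[159 158 157 161 161 158 155 160 160 158 158 158 159 157 158 157 157 158
 158 157 158 158 156 155 157 157 158 157 159 157 157 157 158 159 156 159
 158 155 156 155 156 147 134 148 156 155 158 124  58  45  47  49  48  49
  50]
blob z26 [576.4 -74.8] sides 331.83507703458594 179.1348321170341 ang 1.1981637568938623
blob z26 [610.6 316.8] sides 84.66496692458782 94.08957205301577 ang 1.1981637568938481
net [([272.0, 204.7], 0.87, array([625.9,  45.1])), ([334.7, 218.1], 0.74, array([ 577.9, -198.6])), ([180.3, 269.9], 0.72, array([366.4, 386.4])), ([148.8, 196.5], 0.68, array([648.5, 525.1])), ([334.8, 296.9], 0.66, array([ 277. , -198.4])), ([197.3, 203.4], 0.6, array([625. , 335.2]))]
mat corner [718.1 371.3]
mat corner [ 751.4 -242.2]
mat corner [ 499.1 -254.4]
mat corner [464.7 355. ]
```

```bash
python3 -m jog '[[0,-0.008,0.03,0,0],[0,-0.008,0.06,0,0],[0,-0.008,0.079,0,0],[0,-0.008,0.079,0,0],[0,-0.008,0.079,0,0]]'; python3 -m jog '[[-0.01,0,0,0.3,0],[-0.02,0,0,0.3,0],[-0.029,0,0.001,0.3,0],[-0.029,0,0.001,0.3,0]]'; python3 blade.py
```

```text
time: 28.7
tool_pos: [496.3, -36.5, 71.0]
tcp_rot: [-179.9, -1.2, -94.6]
ft_force: [0.5, 0.1, -2.1]
finger_gap: 20.4
time: 29.1
tool_pos: [499.0, -6.1, 69.9]
tcp_rot: [-179.9, -1.2, -94.8]
ft_force: [0.5, -0.1, -3.0]
finger_gap: 20.3
spat origin [605.2 -15.1   6.1] yaw -4.452253648608146
tipL [654.3   3.7   7. ]
tipR [650.8 -41.2   7.5]
rearL [559.6  11.    4.7]
rearR [556.1 -33.8   5.1]
eye [434.3  -1.1  63.9]
```

```bash
python3 -m jog '[[0,0,-0.006,0,0],[0,0,-0.012,0,0],[-0.002,0,-0.018,0,0],[-0.005,0,-0.023,0,0],[-0.009,0,-0.028,0,0],[-0.013,0,-0.033,0,0],[-0.017,0,-0.037,0,0],[-0.020,0,-0.039,0,0]]';  python3 blade.py | head -1; python3 -m jog '[[-0.009,0,-0.007,0,0],[-0.018,0,-0.014,0,0],[-0.026,0,-0.020,0,0],[-0.035,0,-0.025,0,0],[-0.044,0,-0.029,0,0],[-0.054,0,-0.032,0,0],[-0.061,0,-0.033,0,0],[-0.067,0,-0.033,0,0]]'; python3 st.py
```

```text
time: 29.9
tool_pos: [500.9, 15.1, 109.0]
tcp_rot: [-179.9, -1.2, -94.8]
ft_force: [0.4, -0.8, -2.1]
finger_gap: 19.9
spat origin [607.1   6.1  45.2] yaw -4.446766112393019
time: 30.7
tool_pos: [506.5, 83.3, 140.6]
tcp_rot: [-179.9, -1.2, -94.8]
ft_force: [0.0, -0.2, -2.6]
finger_gap: 19.9
scene [233. 225.] 0.93 unflipped [ 577.5 -181.9] flipped [ 589.5 -159.5]
scene [327. 328.] 0.83 unflipped [595.6 312.9] flipped [607.2 323.6]
scene [263. 273.] 0.75 unflipped [620.1  55.6] flipped [631.1  72.3]
top [199. 205.] 0.92 unflipped [618.4 328.3] flipped [613.8 324.7]
top [332. 217.] 0.78 unflipped [ 582.8 -188.5] flipped [ 578.6 -186. ]
top [269. 205.] 0.63 unflipped [626.1  55.6] flipped [621.3  55.2]
```

View pics/sl.png

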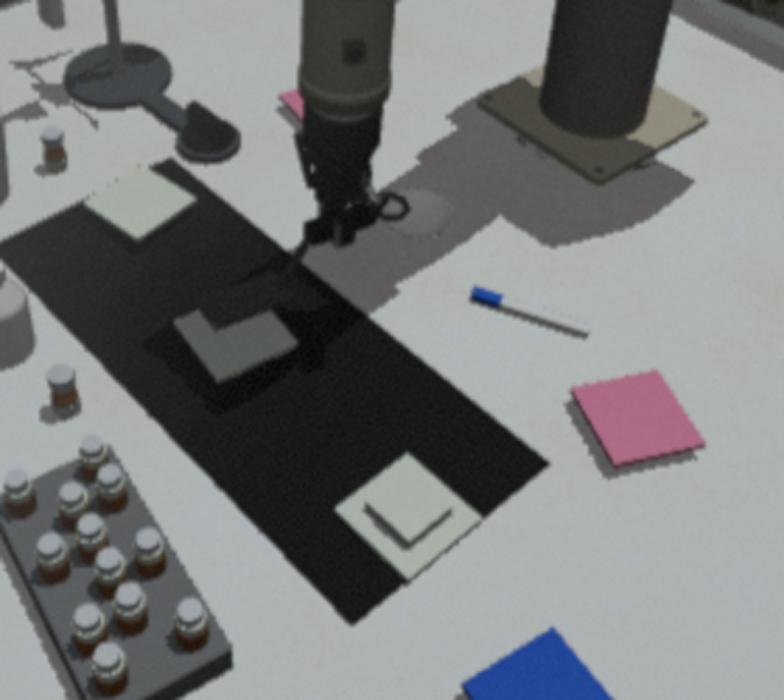

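```bash
python3 -m jog '[[0.04,0,-0.01,0,0],[0.08,0,-0.01,0,0],[0.12,0,-0.01,0,0],[0.12,0,0,0,0],[0.12,0,0,0,0]]'; python3 blade.py; python3 - <<'E'
from h import *
np.set_printoptions(precision=1,suppress=True)
S=r.snapshot("scene");im=S["image"]; hsv=cv2.cvtColor(im,cv2.COLOR_RGB2HSV)
q=np.int32([proj(S,(x,y,4)) for x,y in((475,340),(708,355),(740,-230),(510,-240))])
M=np.zeros(im.shape[:2],np.uint8); cv2.fillPoly(M,[q],1)
m=((hsv[...,2]>70)&(hsv[...,1]<70)).astype(np.uint8)*M
n,l,st,c=cv2.connectedComponentsWithStats(m)
for i in range(1,n):
    if st[i,4]>150:
        cc=cv2.findContours((l==i).astype(np.uint8),0,2)[0][0]
        w=np.float32([[onz(S,p[0],26)[:2]] for p in cc]); (cx,cy),wh,a=cv2.minAreaRect(w)
        print("scene blob z26",cx,cy,wh,a)
E
python3 tiles.py | grep blob; python3 st.py
```

```text
time: 31.4
tool_pos: [495.1, -38.0, 141.2]
tcp_rot: [180.0, -1.2, -94.9]
ft_force: [-0.9, -0.6, -2.8]
finger_gap: 20.0
spat origin [601.2 -47.2  77.2] yaw -4.598899053011015
tipL [650.3 -28.6  78. ]
tipR [646.7 -73.4  78.5]
rearL [555.6 -21.   75.9]
rearR [552.  -65.8  76.4]
eye [430.5 -32.9 135.4]
scene blob z26 587.074951171875 -174.71392822265625 (106.3526382446289, 86.93431091308594) 5.471837043762207
scene blob z26 618.1575317382812 57.817840576171875 (100.39151000976562, 98.83216094970703) 84.91639709472656
scene blob z26 622.2766723632812 320.89434814453125 (97.51505279541016, 74.49490356445312) 3.8233683109283447
blob z26 [610.6 316.8] sides 84.66496692458782 94.08957205301577 ang 1.1981637568938481
blob z26 [564.3 -66.1] sides 180.33805924036878 350.60484669307795 ang -3.9852580020437713
scene [326. 330.] 0.96 unflipped [603.5 316.5] flipped [614.9 327.2]
scene [228. 227.] 0.84 unflipped [ 594.3 -184.4] flipped [ 606. -162.]
scene [260. 274.] 0.79 unflipped [629.2  54.1] flipped [640.   70.9]
top [268. 207.] 0.94 unflipped [618.1  58.9] flipped [613.4  58.4]
top [334. 218.] 0.68 unflipped [ 579.8 -194.3] flipped [ 575.6 -191.8]
top [198. 205.] 0.6 unflipped [618.  330.9] flipped [613.3 327.3]
```

```bash
python3 -m jog '[[0,0,0.04,0,0],[-0.01,0,0.07,0,0],[-0.02,0,0.071,0,0],[-0.03,0,0.071,0,0],[-0.04,0,0.071,0,0],[-0.05,0,0.071,0,0],[-0.056,0,0.071,0,0],[-0.060,0,0.071,0,0]]'; python3 blade.py | head -2; python3 -m jog '[[0,0,0,0,0],[0,0,0,0,0]]'; python3 tiles.py | grep blob
```

```text
time: 32.55
tool_pos: [502.3, 22.6, 71.8]
tcp_rot: [-179.8, -1.2, -94.6]
ft_force: [0.4, -2.4, -0.9]
finger_gap: 20.3
spat origin [608.7  13.9   8.3] yaw -4.306466925330599
tipL [657.7  32.8   9.3]
time: 32.75
tool_pos: [502.5, 22.7, 72.1]
tcp_rot: [-179.7, -1.2, -94.6]
ft_force: [-0.4, 0.3, -2.0]
finger_gap: 20.3
blob z26 [ 585.4 -185.4] sides 97.82425445395745 96.76265242943943 ang 12.702491680278257
blob z26 [610.6 316.8] sides 84.66496692458782 94.08957205301577 ang 1.1981637568938481
blob z26 [574.7  42.5] sides 187.36750292903054 188.06275495560305 ang -0.5543141656547377
```

```bash
cat > ff.py <<'E'
from h import *
F=[]
for i in range(8): r.snapshot("wrist"); s=r.sense(); F.append(np.r_[s["ft_force"],s["wrist_torque"]])
print("F,M",np.mean(F,0).round(2))
E
python3 ff.py; python3 -m jog '[[0,0,-0.005,0,0],[-0.001,0,-0.010,0,0],[-0.004,0,-0.015,0,0],[-0.007,0,-0.020,0,0],[-0.010,0,-0.024,0,0],[-0.013,0,-0.028,0,0],[-0.017,0,-0.032,0,0],[-0.020,0,-0.036,0,0]]';python3 ff.py
```

```text
F,M [-0.07  0.17 -2.27  0.06  0.17 -0.01]
time: 34.05
tool_pos: [503.8, 43.7, 107.6]
tcp_rot: [-179.8, -1.2, -94.6]
ft_force: [-0.9, 0.0, -2.9]
finger_gap: 20.3
F,M [ 0.09  0.21 -1.96  0.05  0.18 -0.02]
```

```bash
python3 - <<'E'
from h import *
W=r.snapshot("wrist");S=r.snapshot("scene")
a=cv2.resize(W["image"][0:200,60:480],None,fx=1.7,fy=1.7); b=cv2.resize(S["image"][200:330,200:380],None,fx=2.0*1.98,fy=2.0,interpolation=2)
b=cv2.resize(S["image"][215:315,200:400],(714,357*200//400*2),interpolation=2)[:250]
b=cv2.resize(S["image"][222:292,210:360],(714,333),interpolation=2)[:255]
cv2.imwrite("pics/c14.png",np.vstack([a,b])[:,:,::-1]); print(np.vstack([a,b]).shape)
E
```

```text
(595, 714, 3)
```

View pics/c14.png

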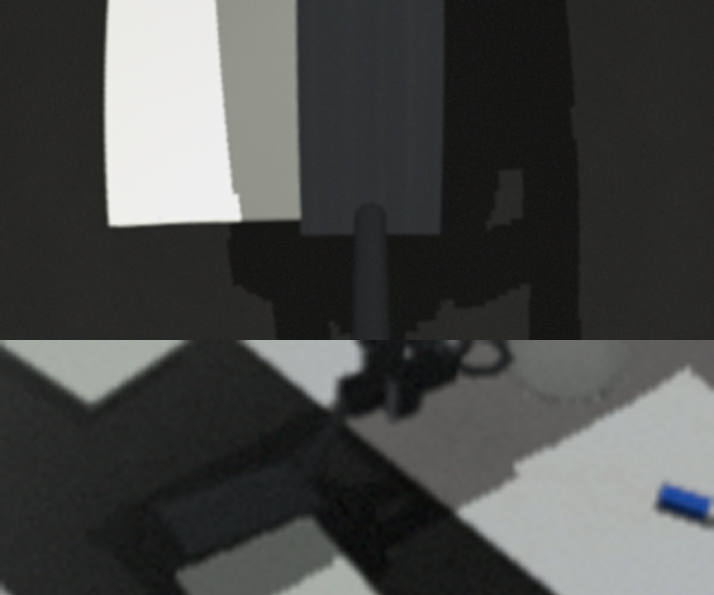

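```bash
python3 blade.py; python3 - <<'E'
from h import *
np.set_printoptions(precision=1,suppress=True)
s=r.sense();W=r.snapshot("wrist")
f=lambda u,v:(60+u/1.7,v/1.7)
for z in(12,26,30): print(z,"NW corner",wz(W,s,f(108,225),z),"N edge",wz(W,s,f(105,80),z),"S edge at blade",wz(W,s,f(300,218),z))
for z in (40,45,49): print(z,"blade rear L/R",wz(W,s,f(302,235),z),wz(W,s,f(441,235),z))
g=cv2.cvtColor(W["image"],cv2.COLOR_RGB2GRAY)
print(g[100,100:340:4])
S=r.snapshot("scene");T=r.snapshot("top")
for X in ((618,60,26),(618,12,26),(618,108,26)): print(proj(S,X),S["image"][tuple(proj(S,X).astype(int)[::-1])],proj(T,X))
E
python3 st.py
```

```text
spat origin [610.   34.4  43.5] yaw -4.3255138632343835
tipL [659.1  53.2  44.5]
tipR [655.7   8.3  45. ]
rearL [564.4  60.4  42. ]
rearR [561.   15.5  42.5]
eye [439.  48. 101.]
12 NW corner [576.4 145.9  12. ] N edge [637.2 139.7  12. ] S edge at blade [568.8  64.5  12. ]
26 NW corner [577.2 139.1  26. ] N edge [634.  133.2  26. ] S edge at blade [570.   62.9  26. ]
30 NW corner [577.4 137.1  30. ] N edge [633.1 131.3  30. ] S edge at blade [570.3  62.4  30. ]
40 blade rear L/R [565.3  61.2  40. ] [561.3  13.7  40. ]
45 blade rear L/R [565.9  60.6  45. ] [562.   14.4  45. ]
49 blade rear L/R [566.4  60.1  49. ] [562.6  14.9  49. ]
[ 40  38  39  38  40  34 238 238 237 237 237 237 237 237 237 237 237 238
 238 238 238 238 238 239 166 146 146 148 147 146 146 146 147 147  83  51
  50  51  48  49  48  51  52  48  49  51  52  49  49  49  51  52  50  48
  51  32  20  24  23  21]
[264.2 268.5] [84 91 86] [268.  205.4]
[254.9 259. ] [30 32 33] [280.5 205.7]
[273.9 278.4] [167 175 167] [255.5 205.2]
scene [325. 327.] 0.98 unflipped [600.7 307.9] flipped [612.1 318.8]
scene [230. 228.] 0.77 unflipped [ 592.2 -174. ] flipped [ 603.8 -151.9]
scene [268. 282.] 0.61 unflipped [627.9  93.3] flipped [638.7 109.2]
top [198. 205.] 0.87 unflipped [619.9 330.7] flipped [615.3 327.1]
top [259. 204.] 0.6 unflipped [626.4  95.6] flipped [621.7  94.7]
top [331. 217.] 0.58 unflipped [ 581.6 -185.4] flipped [ 577.4 -183. ]
```

```bash
python3 -m jog '[[-0.045,0,-0.015,0,0],[-0.09,0,-0.015,0,0],[-0.137,0,-0.01,0,0],[-0.137,0,-0.0,0,0],[-0.137,0,0.02,0,0],[-0.137,0,0.037,0,0],[-0.137,0,0.037,0,0],[-0.137,0,0.037,0,0]]'; python3 blade.py
```

```text
time: 35.7
tool_pos: [514.9, 178.6, 67.7]
tcp_rot: [-179.8, -1.2, -94.7]
ft_force: [0.8, -1.0, -2.6]
finger_gap: 20.3
spat origin [621.3 169.9   4. ] yaw -4.327417874218757
tipL [670.3 188.7   5. ]
tipR [666.9 143.8   5.5]
rearL [575.6 195.9   2.6]
rearR [572.2 151.    3. ]
eye [450.2 183.5  61.6]
```

```bash
python3 -m jog '[[0.012,0,-0.002,0,0],[0.024,0,-0.002,0,0],[0.034,0,-0.002,0,0],[0.044,0,-0.002,0,0],[0.054,0,-0.002,0,0],[0.064,0,-0.002,0,0],[0.073,0,-0.002,0,0],[0.080,0,-0.002,0,0]]'; python3 blade.py;python3 -m jog '[[-0.03,0,-0.0,0,0],[-0.06,0,-0.04,0,0],[-0.06,0,-0.07,0,0],[0.06,0,-0.07,0,0],[0.14,0,-0.07,0,0],[0.14,0,-0.07,0,0],[0.14,0,-0.07,0,0],[0.14,0,-0.07,0,0]]';python3 blade.py; python3 st.py; python3 tiles.py
```

```text
time: 36.5
tool_pos: [508.3, 98.0, 71.3]
tcp_rot: [-179.8, -1.2, -94.7]
ft_force: [-0.1, 0.6, -2.5]
finger_gap: 20.5
spat origin [614.6  89.2   7.7] yaw -4.35222675391419
tipL [663.7 108.    8.7]
tipR [660.2  63.2   9.2]
rearL [569.  115.2   6.2]
rearR [565.6  70.4   6.7]
eye [443.6 102.9  65.2]
time: 37.3
tool_pos: [496.1, -45.9, 144.6]
tcp_rot: [-179.8, -1.4, -95.0]
ft_force: [0.3, 0.1, -2.1]
finger_gap: 20.2
spat origin [602.4 -55.5  81. ] yaw -4.687972474727116
tipL [651.5 -37.   81.9]
tipR [647.8 -81.8  82.5]
rearL [556.9 -29.2  79.4]
rearR [553.2 -74.   80. ]
eye [431.4 -40.6 138.5]
scene [326. 329.] 0.84 unflipped [600.8 314. ] flipped [612.3 324.6]
scene [226. 227.] 0.6 unflipped [ 602.8 -185.8] flipped [ 614.2 -163.4]
scene [258. 263.] 0.55 unflipped [610.3  14.2] flipped [621.6  32. ]
top [198. 206.] 0.93 unflipped [612.7 333.8] flipped [608.2 330.1]
top [277. 206.] 0.72 unflipped [620.3  24.8] flipped [615.7  24.7]
top [334. 216.] 0.59 unflipped [ 586.5 -194.7] flipped [ 582.3 -192.2]
blob z26 [582.8 -85.7] sides 308.12035893354147 179.3886811054963 ang 3.7006188082663556
blob z26 [610.6 316.8] sides 84.66496692458782 94.08957205301577 ang 1.1981637568938481
net [([183.3, 269.6], 0.91, array([367.8, 375.2])), ([197.9, 204.6], 0.9, array([620.3, 332.6])), ([330.3, 215.3], 0.74, array([ 588.6, -181.5])), ([148.4, 196.2], 0.68, array([649.7, 526.7])), ([278.6, 206.1], 0.67, array([620.9,  19.3])), ([338.1, 297.7], 0.57, array([ 274.3, -210.8]))]
mat corner [718.1 371.3]
mat corner [ 751.4 -242.2]
mat corner [ 499.1 -254.4]
mat corner [464.7 355. ]
```

```bash
cat > sb.py <<'E'
from h import *
S=r.snapshot("scene");im=S["image"]; hsv=cv2.cvtColor(im,cv2.COLOR_RGB2HSV)
q=np.int32([proj(S,(x,y,4)) for x,y in((475,352),(708,366),(740,-236),(510,-246))])
M=np.zeros(im.shape[:2],np.uint8); cv2.fillPoly(M,[q],1)
m=((hsv[...,2]>70)&(hsv[...,1]<70)).astype(np.uint8)*M
n,l,st,c=cv2.connectedComponentsWithStats(m)
for i in range(1,n):
    if st[i,4]>150:
        cc=cv2.findContours((l==i).astype(np.uint8),0,2)[0][0]
        for z in(12,26):
            (cx,cy),wh,a=cv2.minAreaRect(np.float32([[onz(S,p[0],z)[:2]] for p in cc])); print("z",z,round(cx,1),round(cy,1),np.round(wh,1),round((a+45)%90-45,1))
save(S,"sb.png",(200,200,380,360),4)
E
python3 sb.py
```

```text
z 12 579.7 -193.7 [106.4  94.9] 7.0
z 26 587.4 -179.2 [104.8  93.5] 7.0
z 12 609.5 9.7 [ 99.3 100.9] -4.5
z 26 616.7 21.2 [97.8 99.4] -4.5
z 12 614.7 319.4 [98.9 86.6] 4.0
z 26 621.8 326.1 [97.4 85.3] 4.0
```

```bash
python3 - <<'E'
from h import *
S=r.snapshot("scene");s=r.sense();W=r.snapshot("wrist")
a=cv2.resize(S["image"][235:300,215:315],(780,507),interpolation=2)
T=r.snapshot("top"); u=proj(T,(616,20,20)).astype(int)
b=cv2.resize(T["image"][u[1]-25:u[1]+25,u[0]-40:u[0]+40],(0,0),fx=4,fy=4,interpolation=2)[:90] if 0 else None
cv2.imwrite("pics/c15.png",a[:,:,::-1])
E
```

```text
(no output)
```

View pics/c15.png

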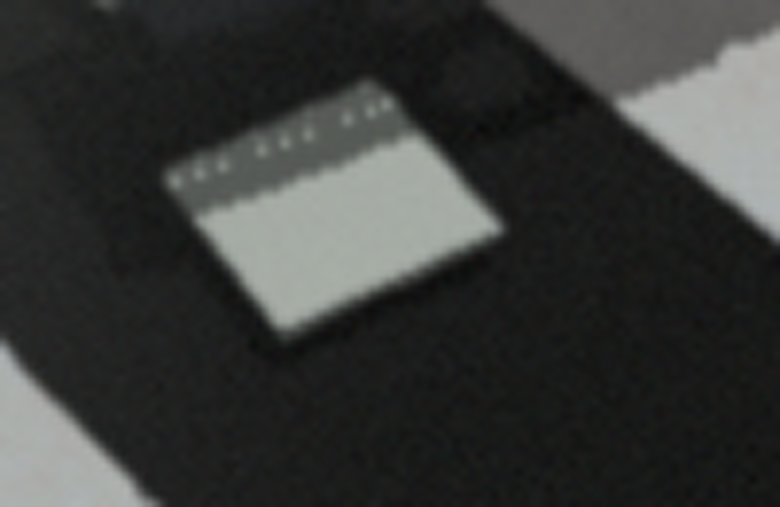

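```bash
python3 - <<'E'
from h import *
np.set_printoptions(precision=1,suppress=True)
S=r.snapshot("scene")
R=np.array([onz(S,(215+a/7.8,235+b/7.8),26)[:2] for a,b in((365,80),(160,180),(285,330),(505,228))]);print(R,R.mean(0))
E
python3 -m jog '[[0,0,0.03,0,0],[0,0,0.06,0,0],[0,0,0.074,0,0],[0,0,0.074,0,0],[0,0,0.074,0,0]]';python3 ff.py; python3 -m jog '[[0,0,0.003,0,0],[0,0,0.003,0,0],[0,0,0.003,0,0]]'; python3 ff.py;  python3 -m jog '[[0,0,0.003,0,0],[0,0,0.003,0,0],[0,0,0.003,0,0]]'; python3 ff.py
```

```text
[[567.7 -23.9]
 [662.3 -26.2]
 [666.5  66.2]
 [571.5  73.9]] [617.   22.5]
time: 38.35
tool_pos: [496.8, -40.7, 70.3]
tcp_rot: [-179.9, -1.2, -94.6]
ft_force: [-1.5, -1.3, -1.2]
finger_gap: 20.1
F,M [-0.83 -0.85 -0.73 -0.13  0.3  -0.04]
time: 39.05
tool_pos: [497.5, -41.1, 68.1]
tcp_rot: [-179.7, -1.2, -94.6]
ft_force: [-3.8, -2.8, 4.9]
finger_gap: 20.1
F,M [-3.36 -2.41  5.34 -0.32  0.27 -0.11]
time: 39.75
tool_pos: [498.5, -41.9, 66.3]
tcp_rot: [-179.6, -1.3, -94.6]
ft_force: [-5.0, -4.4, 11.6]
finger_gap: 20.2
F,M [-5.85 -3.96 11.15 -0.68  0.4  -0.26]
```

```bash
python3 -m jog '[[0,0,-0.004,0,0],[0,0,-0.004,0,0],[0,0,-0.004,0,100],[0,0,-0.004,0,100],[0,0,-0.004,0,100],[0,0,-0.004,0,100]]'; python3 - <<'E'
from h import *
np.set_printoptions(precision=1,suppress=True)
s=r.sense();W=r.snapshot("wrist"); save(W,"w16.png")
for n,z in(("spatula_grip",66),("spatula",4),("spatula_eye",66)): print(n,[(np.round(d["uv"]),wz(W,s,d["uv"],z)) for d in r.pinpoint(W,n)[:1]])
g=cv2.cvtColor(W["image"],cv2.COLOR_RGB2GRAY); print(g[100:180:4,250])
print(g[110,220:340:4])
E
```

```text
time: 40.75
tool_pos: [498.4, -41.7, 70.2]
tcp_rot: [-179.6, -1.3, -94.6]
ft_force: [0.3, 0.2, 0.9]
finger_gap: 76.8
spatula_grip [(array([280., 277.]), array([504.5, -42.4,  66. ]))]
spatula [(array([278.,  49.]), array([609.9, -51. ,   4. ]))]
spatula_eye []
[51 50 50 52 51 50 50 50 36 20 22 14 22 22 22 24 25 22 24 20]
[84 21 24 23 21 51 52 51 53 52 52 53 52 49 52 51 53 51 50 50 50 54 51 51
 51 22 24 23 20 18]
```

```bash
python3 -m jog '[[0,0,0,0,0],[0,0,0,0,0],[0,0,0,0,0],[0,0,0,0,0],[0,0,0,0,0],[0,0,0,0,0],[0,0,0,0,0]]' 120; python3 - <<'E'
from h import *
np.set_printoptions(precision=2,suppress=True)
s=r.sense();W=r.snapshot("wrist"); print(s["tool_pos"],s["tcp_rot"],s["ft_force"],s["finger_gap"])
for n,z in(("spatula_grip",66),("spatula",4),("spatula_eye",66)): print(n,[(np.round(d["uv"]),wz(W,s,d["uv"],z)) for d in r.pinpoint(W,n)[:1]])
g=cv2.cvtColor(W["image"],cv2.COLOR_RGB2GRAY).astype(int)
for c in(250,300):
    col=g[90:180,c]; i=90+int(np.argmin(np.diff(col[::1]))); print(c,i,wz(W,s,(c,i),8))
for row in(60,110):
    xs=np.where(g[row,200:360]>38)[0]+200; d=[x for x in xs if 225<x<335]; print(row,d[0],d[-1],wz(W,s,(d[0],row),8),wz(W,s,(d[-1],row),8))
E
```

```text
time: 41.65
tool_pos: [498.6, -41.8, 70.5]
tcp_rot: [-179.6, -1.3, -94.6]
ft_force: [-1.3, 0.1, 2.3]
finger_gap: 20.1
[498.59 -41.77  70.51] [-179.6    -1.31  -94.62] [-1.3   0.12  2.3 ] 20.13547138173471
spatula_grip [(array([277., 275.]), array([505.97, -41.22,  66.  ]))]
spatula [(array([274.,  49.]), array([610.32, -49.26,   4.  ]))]
spatula_eye [(array([278., 278.]), array([504.36, -41.31,  66.  ]))]
250 132 [563.81 -31.65   8.  ]
300 132 [561.43 -59.8    8.  ]
60 237 318 [605.33 -28.14   8.  ] [601.81 -72.85   8.  ]
110 238 317 [576.95 -26.12   8.  ] [573.34 -70.27   8.  ]
```

```bash
sed -i 's/^Rg=.*/Rg=Ro.from_euler("xyz",[-179.6,-1.31,-94.62],degrees=True).as_matrix(); pg=np.array([498.6,-41.8,70.5])/; s/^ys=.*/ys=np.radians(-4.6); Rs=Ro.from_euler("z",ys).as_matrix(); os_=np.array([610.,-50.9,4.])/' blade.py; python3 blade.py;  python3 tiles.py|grep blob; python3 sb.py
```

```text
spat origin [609.9 -50.8   3.9] yaw -4.60059759425997
tipL [659.1 -32.2   3.9]
tipR [655.5 -77.1   3.9]
rearL [564.4 -24.6   4. ]
rearR [560.8 -69.5   3.9]
eye [440.5 -37.2  66. ]
blob z26 [610.6 316.8] sides 84.66496692458782 94.08957205301577 ang 1.1981637568938481
blob z26 [584.6 -80. ] sides 319.614570714802 183.53069330700322 ang 3.7568005933872968
z 12 579.4 -194.1 [103.2  99.9] 10.2
z 26 587.0 -179.6 [101.7  98.4] 10.2
z 12 609.3 16.4 [100.2 100.5] -7.8
z 26 616.5 27.7 [98.7 99. ] -7.8
z 12 614.9 319.2 [99.2 86.9] 4.0
z 26 622.0 326.0 [97.7 85.6] 4.0
```

```bash
python3 -m jog '[[0.004,0.005,-0.003,0,0],[0.004,0.010,-0.003,0,0],[0,0.010,-0.003,0,0],[-0.008,0.010,-0.003,0,0],[-0.016,0.010,-0.003,0,0],[-0.021,0.010,-0.003,0,0],[-0.024,0.010,-0.003,0,0],[-0.024,0.010,-0.003,0,0]]'; python3 blade.py; python3 ff.py
```

```text
time: 42.8
tool_pos: [490.5, -16.4, 72.8]
tcp_rot: [-179.6, -1.3, -94.6]
ft_force: [0.2, -0.2, -2.9]
finger_gap: 20.0
spat origin [601.9 -25.4   6.2] yaw -4.551882795020773
tipL [651.1  -6.7   6.2]
tipR [647.5 -51.6   6.2]
rearL [556.4   0.8   6.2]
rearR [552.8 -44.1   6.2]
eye [432.5 -11.9  68.3]
F,M [-0.05 -0.36 -2.38  0.04  0.17  0.02]
```

```bash
python3 -m jog '[[0,0,-0.007,0,0],[0,0,-0.012,0,0],[-0.001,0,-0.017,0,0],[-0.003,0,-0.023,0,0],[-0.005,0,-0.028,0,0],[-0.008,0,-0.033,0,0],[-0.011,0,-0.037,0,0],[-0.014,0,-0.040,0,0]]'; python3 ff.py
```

```text
time: 44.0
tool_pos: [491.6, -2.0, 113.0]
tcp_rot: [-179.6, -1.3, -94.6]
ft_force: [-0.5, 0.0, -2.3]
finger_gap: 20.2
F,M [-0.13 -0.22 -2.37 -0.04  0.19 -0.04]
```

```bash
python3 - <<'E'
from h import *
np.set_printoptions(precision=1,suppress=True,linewidth=200)
s=r.sense();W=r.snapshot("wrist"); g=cv2.cvtColor(W["image"],cv2.COLOR_RGB2GRAY)
for row in(30,70,100,120): print(row,g[row,80:330:5])
b=(g>110).astype(np.uint8); b[135:]=0
n,l,st,c=cv2.connectedComponentsWithStats(b)
for i in range(1,n):
    if st[i,4]>500: print(st[i],[wz(W,s,p,26)[:2] for p in ((st[i,0],80),(st[i,0]+st[i,2],80),(c[i,0],st[i,1]+st[i,3]))])
E
python3 blade.py; python3 sb.py
```

```text
30 [ 36  37  36  37  37  36  36  37  39  38  41  38  38 224 221 220 221 221 220 221 222 224 126 126 127 127 126 127 128 128 126 127 126 127 136 105  52  54  53  50  49  49  53  51  54  52  51  52  23
  20]
70 [ 38  39  38  38  40  39  40  38  39  40  39  40  43 223 222 223 223 223 222 224 224 226 127 128 127 128 127 128 129 128 128 129 127 129 128 104  50  54  51  55  51  51  50  53  54  49  52  53  22
  23]
100 [ 38  37  42  40  41  39  40  39  40  40  38  38  43 224 223 224 224 224 224 224 225 226 128 128 129 130 130 128 130 129 128 129 128 130 121 105  48  53  52  53  52  52  51  51  54  51  49  53  24
  22]
120 [38 40 40 42 41 40 41 39 41 37 40 39 39 40 37 40 39 41 41 40 38 37 37 38 39 25 20 19 24 22 25 29 58 61 55 51 51 53 36 38 36 38 51 51 52 53 51 52 23 20]
[  142     0   112   119 12913] [array([597.5,  77.3]), array([586.9,   3.9]), array([566.2,  42.6])]
[  443     0   117   135 12540] [array([ 583.9, -124.9]), array([ 594.1, -253.1]), array([ 544.8, -187.9])]
spat origin [602.6 -11.6  45.7] yaw -4.632804464814398
tipL [651.8   7.   45.7]
tipR [648.1 -37.8  45.7]
rearL [557.1  14.7  45.7]
rearR [553.4 -30.1  45.7]
eye [433.2   2.2 107.8]
z 12 579.4 -194.1 [103.2  99.9] 10.2
z 26 587.0 -179.6 [101.7  98.4] 10.2
z 12 604.6 20.7 [142.8  99.5] -15.5
z 26 611.9 32.0 [140.6  98. ] -15.5
z 12 614.9 319.6 [99.2 86.3] 3.5
z 26 622.0 326.4 [97.7 85. ] 3.5
```

```bash
python3 -m jog '[[-0.007,0,-0.009,0,0],[-0.015,0,-0.016,0,0],[-0.023,0,-0.022,0,0],[-0.033,0,-0.027,0,0],[-0.042,0,-0.031,0,0],[-0.053,0,-0.033,0,0],[-0.061,0,-0.034,0,0],[-0.068,0,-0.034,0,0]]'; python3 -m jog '[[-0.007,0,0,0,0],[-0.015,0,0,0,0],[-0.023,0,0.001,0,0],[-0.031,0,0.002,0,0],[-0.038,0,0.003,0,0],[-0.042,0,0.003,0,0],[-0.042,0,0.0,0,0],[-0.042,0,-0.02,0,0]]'; python3 sb.py; python3 st.py
```

```text
time: 45.3
tool_pos: [496.9, 67.1, 145.6]
tcp_rot: [-179.6, -1.3, -94.6]
ft_force: [-7.4, -1.7, 11.1]
finger_gap: 20.2
time: 46.1
tool_pos: [498.0, 109.5, 161.9]
tcp_rot: [-179.9, -1.4, -94.6]
ft_force: [-0.5, -0.4, -2.7]
finger_gap: 20.4
z 12 579.4 -194.1 [103.2  99.9] 10.2
z 26 587.0 -179.6 [101.7  98.4] 10.2
z 12 618.5 125.5 [ 77.4 104.2] -3.2
z 26 625.5 135.2 [ 76.3 102.6] -3.2
z 12 614.9 319.3 [99.4 86.9] 3.5
z 26 622.1 326.1 [97.9 85.6] 3.5
scene [230. 225.] 0.92 unflipped [ 583.4 -187.6] flipped [ 595.3 -165.1]
scene [281. 286.] 0.71 unflipped [606.  127.2] flipped [617.3 142.3]
scene [329. 330.] 0.59 unflipped [596.2 320.1] flipped [607.8 330.6]
top [198. 204.] 0.74 unflipped [622.7 330.8] flipped [618.  327.2]
top [246. 202.] 0.6 unflipped [634.5 145.2] flipped [629.7 143.8]
```

```bash
python3 g.py 494 385 150 -86.5; python3 -m jog '[[-0.275,-0.018,0.01,-8,0],[-0.275,-0.018,0.01,-8,0],[-0.275,-0.018,0.01,-8,0],[-0.275,-0.018,0.01,-8,0],[-0.275,-0.018,0.01,-8,0],[-0.275,-0.018,0.01,-8,0],[-0.275,-0.018,0.01,-8,0],[-0.275,-0.018,0.01,-8,0]]'; python3 blade.py
```

```text
row m,deg: [np.float64(-0.2743), np.float64(0.028), np.float64(0.0137)] -8.12  t 46.4 q [  8.  -3. 105.  -1.  77. 102.] gap 20.3
time: 47.15
tool_pos: [539.1, 381.5, 145.5]
tcp_rot: [-180.0, -1.5, -86.6]
ft_force: [-0.2, -0.0, -2.1]
finger_gap: 20.2
spat origin [650.2 387.9  78.2] yaw 3.4526230235633673
tipL [696.3 413.2  77.9]
tipR [699.  368.3  78. ]
rearL [601.5 407.5  78.5]
rearR [604.2 362.6  78.6]
eye [480.9 377.9 141.3]
```

```bash
python3 -m jog '[[0,0.045,0.02,0,0],[-0.003,0.045,0.04,0,0],[-0.003,0.045,0.063,0,0],[-0.003,0.045,0.063,0,0],[-0.003,0.045,0.063,0,0]]';python3 blade.py|head -1;  python3 -m jog '[[0.007,0,0,0,0],[0.014,0,0,0,0],[0.02,0,0,0,0],[0.026,0,0,0,0],[0.032,0,0,0,0],[0.037,0,0,0,0],[0.040,0,0,0,0],[0.040,0,0,0,0]]';python3 blade.py; python3 sb.py
```

```text
time: 47.65
tool_pos: [494.4, 379.1, 82.6]
tcp_rot: [-180.0, -1.5, -86.6]
ft_force: [0.9, 0.3, -1.8]
finger_gap: 19.8
spat origin [605.5 385.4  15.4] yaw 3.379516220582599
time: 48.45
tool_pos: [496.8, 338.7, 83.7]
tcp_rot: [-180.0, -1.5, -86.7]
ft_force: [-0.8, 0.2, -1.9]
finger_gap: 20.3
spat origin [607.9 344.9  16.4] yaw 3.354629131800503
tipL [654.  370.1  16. ]
tipR [656.7 325.2  16.2]
rearL [559.2 364.5  16.7]
rearR [561.8 319.6  16.8]
eye [438.6 335.1  79.6]
z 12 579.6 -193.6 [104.5  98.4] 8.8
z 26 587.2 -179.1 [102.9  96.9] 8.8
z 12 627.5 137.8 [98.9 99.7] -5.3
z 26 634.5 147.3 [97.4 98.2] -5.3
z 12 615.0 295.4 [97.9 96.8] 2.4
z 26 622.1 302.5 [96.4 95.3] 2.4
```

```bash
python3 -m jog '[[-0.005,0,-0.04,0,0],[-0.005,0,-0.08,0,0],[0.05,0,-0.08,3,0],[0.365,0.01,-0.08,3,0],[0.365,0.01,-0.08,3,0],[0.365,0.01,-0.08,3,0],[0.365,0.01,-0.08,3,0],[0.365,0.01,-0.08,3,0]]'; python3 g.py 498 -20 74 -90
```

```text
time: 49.3
tool_pos: [505.3, 44.3, 171.2]
tcp_rot: [-180.0, -1.5, -89.6]
ft_force: [0.9, -0.6, -1.6]
finger_gap: 20.0
row m,deg: [np.float64(0.0642), np.float64(0.0077), np.float64(0.0972)] 0.36  t 49.3 q [  0.  -4. 105.  -2.  78.  90.] gap 20.0
```

```bash
python3 -m jog '[[0.04,0.004,0.03,0,0],[0.064,0.008,0.06,0,0],[0.064,0.008,0.097,0,0],[0.064,0.008,0.097,0,0],[0.064,0.008,0.097,0,0]]'; python3 ff.py; python3 -m jog '[[0,0,0.002,0,0],[0,0,0.002,0,0],[0,0,0.002,0,100],[0,0,0.002,0,100],[0,0,0.002,0,100],[0,0,0.002,0,100],[0,0,0.002,0,100]]'; python3 -m jog '[[0,0,0,0,0],[0,0,0,0,0],[0,0,0,0,0],[0,0,0,0,0],[0,0,0,0,0],[0,0,0,0,0],[0,0,0,0,0],[0,0,0,0,0]]' 120; cat > reg.py <<'E'
from h import *
np.set_printoptions(precision=2,suppress=True)
s=r.sense();W=r.snapshot("wrist"); print(list(s["tool_pos"].round(1)),list(s["tcp_rot"].round(2)),s["ft_force"],s["finger_gap"])
g=cv2.cvtColor(W["image"],cv2.COLOR_RGB2GRAY).astype(int)
for c in(250,300):
    col=g[90:180,c]; i=90+int(np.argmin(np.diff(col))); print(c,i,wz(W,s,(c,i),8))
P=[]
for row in(40,60,110):
    d=[x for x in range(225,335) if g[row,x]>38]; m=(wz(W,s,(d[0],row),8)+wz(W,s,(d[-1],row),8))/2; P.append(m); print(row,d[0],d[-1],m)
print("yaw",np.degrees(np.arctan2(*(P[0]-P[2])[1::-1])))
E
python3 reg.py; python3 sb.py;python3 tiles.py|grep blob
```

```text
time: 49.8
tool_pos: [497.4, -22.2, 76.2]
tcp_rot: [179.9, -1.5, -89.7]
ft_force: [0.1, -0.7, -1.8]
finger_gap: 19.7
F,M [-0.32  0.3  -2.35  0.02  0.18 -0.  ]
time: 50.9
tool_pos: [498.2, -22.1, 74.7]
tcp_rot: [-179.9, -1.5, -89.6]
ft_force: [0.3, 0.1, -0.1]
finger_gap: 85.4
time: 51.7
tool_pos: [498.3, -22.1, 75.0]
tcp_rot: [-179.9, -1.5, -89.6]
ft_force: [-2.2, 0.5, 3.4]
finger_gap: 19.6
[np.float64(498.3), np.float64(-22.1), np.float64(75.0)] [np.float64(-179.89), np.float64(-1.54), np.float64(-89.6)] [-2.16  0.49  3.42] 19.568797360239202
250 132 [561.73  -6.32   8.  ]
300 131 [562.39 -35.2    8.  ]
40 237 317 [615.71 -21.6    8.  ]
60 237 316 [603.85 -21.39   8.  ]
110 238 316 [574.73 -21.88   8.  ]
yaw 0.3906130737833327
z 12 579.4 -194.1 [103.2  99.9] 10.2
z 26 587.0 -179.6 [101.7  98.4] 10.2
z 12 627.4 137.1 [100.2  99.7] -5.3
z 26 634.4 146.7 [98.7 98.2] -5.3
z 12 614.6 294.5 [99.2 99.5] 2.7
z 26 621.7 301.6 [97.7 98. ] 2.7
blob z26 [ 585.4 -185.4] sides 97.82425445395745 96.76265242943943 ang 12.702491680278257
blob z26 [549.2 -17.5] sides 154.06485943737607 174.1570219125783 ang -6.992016426294327
blob z26 [611.2 290. ] sides 92.37845083578728 94.09276680417085 ang 1.1981637568938481
blob z26 [622.7 134.8] sides 94.90464093219614 98.9435803613873 ang -4.148511337658405
```

```bash
sed -i 's/^Rg=.*/Rg=Ro.from_euler("xyz",[-179.89,-1.54,-89.6],degrees=True).as_matrix(); pg=np.array([498.3,-22.1,75.0])/; s/^ys=.*/ys=np.radians(0.3); Rs=Ro.from_euler("z",ys).as_matrix(); os_=np.array([609.6,-21.6,4.])/' blade.py; python3 -m jog '[[0,0,-0.04,0,0],[0,0,-0.07,0,0],[0.05,0.005,-0.07,-5,0],[0.10,0.005,-0.07,-5,0],[0.15,0.005,-0.07,-5,0],[0.2,0.005,-0.07,-5,0],[0.25,0.005,-0.07,-5,0],[0.252,0.005,-0.07,-5,0]]'; python3 blade.py; python3 tiles.py|grep blob;python3 g.py 491 -278 140 -84.9
```

```text
time: 52.7
tool_pos: [493.9, -277.8, 151.3]
tcp_rot: [179.9, -1.7, -84.9]
ft_force: [-0.3, 0.2, -2.0]
finger_gap: 19.7
spat origin [ 604.6 -268.4   80. ] yaw 5.015295163067822
tipL [ 649.9 -241.8   79.8]
tipR [ 653.9 -286.6   79.9]
rearL [ 555.3 -250.1   80.1]
rearR [ 559.2 -294.9   80.2]
eye [ 435.4 -283.1  142.5]
blob z26 [ 563.5 -190.5] sides 99.3444724108426 141.85467461929304 ang 12.702437139154924
blob z26 [611.2 290. ] sides 92.37845083578728 94.09276680417085 ang 1.1981637568938481
blob z26 [622.7 134.8] sides 95.36380584352335 98.60700781873312 ang -4.5119033372365465
row m,deg: [np.float64(0.0043), np.float64(0.0035), np.float64(0.0106)] 0.13  t 52.8 q [-33.   5.  98.  -1.  75.  52.] gap 20.0
```

```bash
python3 -m jog '[[0,0,0.03,0,0],[0,0,0.06,0,0],[0,0,0.072,0,0],[0,0,0.072,0,0],[0,0,0.072,0,0]]'; python3 blade.py;python3 -m jog '[[-0.011,0,0.001,0,0],[-0.022,0,0.001,0,0],[-0.032,0,0.001,0,0],[-0.042,0,0.001,0,0],[-0.052,0,0.001,0,0],[-0.062,0,0.001,0,0],[-0.072,0,0.001,0,0],[-0.082,0,0.001,0,0]]'; python3 blade.py; python3 ff.py; python3 sb.py; python3 tiles.py | grep blob
```

```text
time: 53.3
tool_pos: [494.4, -274.3, 78.8]
tcp_rot: [179.9, -1.5, -84.7]
ft_force: [-0.3, 0.1, -1.9]
finger_gap: 19.3
spat origin [ 604.9 -264.3    7.4] yaw 5.195883623358748
tipL [ 650.2 -237.6    7.2]
tipR [ 654.3 -282.4    7.2]
rearL [ 555.6 -246.2    7.6]
rearR [ 559.7 -291.     7.5]
eye [ 435.9 -279.7   70. ]
time: 54.1
tool_pos: [486.9, -192.0, 75.9]
tcp_rot: [179.9, -1.5, -84.7]
ft_force: [-0.1, -2.0, -0.4]
finger_gap: 19.7
spat origin [ 597.5 -182.     4.5] yaw 5.1871238589059905
tipL [ 642.8 -155.3    4.3]
tipR [ 646.8 -200.1    4.3]
rearL [ 548.1 -163.9    4.7]
rearR [ 552.2 -208.7    4.6]
eye [ 428.4 -197.4   67.1]
F,M [-0.24  0.88 -0.67  0.17 -0.03  0.08]
z 12 579.5 -139.3 [101.2 102. ] 1.5
z 26 587.2 -125.6 [ 99.7 100.4] 1.5
z 12 627.5 137.8 [98.9 99.7] -5.3
z 26 634.5 147.3 [97.4 98.2] -5.3
z 12 614.8 294.8 [98.9 99.1] 2.9
z 26 621.9 301.9 [97.4 97.6] 2.9
blob z26 [ 568. -164.] sides 163.98446386453094 141.77803607871314 ang 3.361405480064846
blob z26 [611.2 290. ] sides 92.37845083578728 94.09276680417085 ang 1.1981637568938481
blob z26 [622.7 134.8] sides 94.90464093219614 98.9435803613873 ang -4.148511337658405
```

```bash
python3 -m jog '[[0.005,0,-0.002,0,0],[0.005,0.012,-0.002,0,0],[0.005,0.024,-0.002,0,0],[0.005,0.024,-0.002,0,0],[0.0,0.024,-0.002,0,0],[-0.003,0.024,-0.002,0,0],[-0.003,0.024,-0.002,0,0]]'; python3 blade.py; python3 -m jog '[[0,0,-0.006,0,0],[0,0,-0.012,0,0],[-0.001,0,-0.017,0,0],[-0.003,0,-0.023,0,0],[-0.005,0,-0.028,0,0],[-0.008,0,-0.033,0,0],[-0.011,0,-0.037,0,0],[-0.014,0,-0.040,0,0]]';python3 - <<'E'
from h import *
W=r.snapshot("wrist"); g=cv2.cvtColor(W["image"],cv2.COLOR_RGB2GRAY)
for row in(30,70,100): print(row,g[row,80:330:5])
E
```

```text
time: 55.35
tool_pos: [462.8, -191.6, 77.7]
tcp_rot: [179.9, -1.5, -84.7]
ft_force: [-0.2, -0.3, -2.4]
finger_gap: 19.6
spat origin [ 573.4 -181.5    6.3] yaw 5.206068469107821
tipL [ 618.6 -154.8    6.2]
tipR [ 622.7 -199.6    6.1]
rearL [ 524.  -163.4    6.5]
rearR [ 528.1 -208.2    6.4]
eye [ 404.3 -197.    68.9]
time: 56.15
tool_pos: [461.5, -176.4, 117.8]
tcp_rot: [179.9, -1.5, -84.7]
ft_force: [0.4, 0.2, -3.0]
finger_gap: 19.7
30 [ 38  44  39  38  36  36  40  38  36  38  39  38  40  43 222 221 221 222
 222 222 222 222 222 222 223 180 124 125 125 125 125 127 125 125 132 108
  81  51  50  52  51  51  49  51  54  53  50  52  16  24]
70 [ 41  39  40  38  40  40  40  38  38  37  37  40  39  41 224 224 223 224
 223 223 224 163 128 127 127 127 128 126 126 126 126 128 127 128 130 111
  78  54  54  52  51  53  50  53  55  52  50  53  20  20]
100 [ 40  39  42  37  38  39  41  38  40  39  39  41  41  35 226 223 224 224
 190 125 128 127 127 128 126 128 127 227 225 226 225 227 128 127 130 112
  79  52  51  50  51  52  50  52  54  51  50  51  23  24]
```

Tilted and resting on the blade, like B. Continue, with a slightly higher finish.

```bash
python3 -m jog '[[-0.007,0,-0.009,0,0],[-0.015,0,-0.016,0,0],[-0.023,0,-0.023,0,0],[-0.033,0,-0.029,0,0],[-0.042,0,-0.033,0,0],[-0.053,0,-0.036,0,0],[-0.061,0,-0.037,0,0],[-0.068,0,-0.037,0,0]]'; python3 -m jog '[[-0.007,0,0,0,0],[-0.015,0,0,0,0],[-0.023,0,0,0,0],[-0.031,0,0.001,0,0],[-0.038,0,0.002,0,0],[-0.044,0,0.003,0,0],[-0.044,0,0.0,0,0],[-0.044,0,-0.02,0,0]]'; python3 sb.py; python3 st.py
```

```text
time: 57.0
tool_pos: [455.3, -106.6, 153.4]
tcp_rot: [179.9, -1.5, -84.7]
ft_force: [0.2, -0.0, -2.0]
finger_gap: 20.3
time: 57.8
tool_pos: [449.0, -61.8, 169.5]
tcp_rot: [179.6, -1.4, -84.6]
ft_force: [-0.5, 0.1, -1.8]
finger_gap: 19.4
z 12 577.9 -14.1 [100.   96.7] 4.2
z 26 585.6 -2.3 [98.5 95.3] 4.2
z 12 627.5 137.5 [99.4 99.7] -5.3
z 26 634.4 147.0 [97.9 98.2] -5.3
z 12 614.7 294.6 [98.8 99.2] 2.7
z 26 621.9 301.8 [97.3 97.7] 2.7
scene [260. 250.] 0.96 unflipped [570.9 -28.1] flipped [583.1  -9.4]
scene [277. 285.] 0.74 unflipped [614.5 116.1] flipped [625.7 131.5]
scene [266. 272.] 0.66 unflipped [611.2  59.8] flipped [622.4  76.5]
scene [316. 322.] 0.61 unflipped [606.4 280.6] flipped [617.7 292.1]
top [248. 202.] 0.79 unflipped [634.7 139. ] flipped [629.8 137.6]
top [205. 205.] 0.56 unflipped [618.5 305.8] flipped [613.9 302.4]
top [290. 217.] 0.44 unflipped [578.7 -27.1] flipped [574.6 -26.6]
```

```bash
python3 -m jog '[[0.08,0,-0.05,0,0],[0.16,0,-0.09,0,0],[0.2,0,-0.09,0,0],[0.2,0,-0.09,0,0],[0.2,0,-0.09,0,0],[0.2,0,-0.09,0,0]]'; cat > fl.py <<'E'
from h import *
np.set_printoptions(linewidth=200)
S=r.snapshot("scene"); g=cv2.GaussianBlur(cv2.cvtColor(S["image"],cv2.COLOR_RGB2GRAY),(3,3),0)
for n,x,y in(("A",613,294),("B",625,136),("C",578,-14)):
    for a,b in((1,0),(0,1)):
        print(n,"x" if a else "y",[int(g[tuple(np.round(proj(S,(x+a*t,y+b*t,12))).astype(int)[::-1])]) for t in range(-60,61,5)])
save(S,"fin.png",(180,170,400,360),3.5)
E
python3 fl.py; python3 sb.py
```

```text
time: 58.65
tool_pos: [469.3, -262.4, 266.9]
tcp_rot: [179.9, -1.6, -84.9]
ft_force: [-0.1, 0.5, -2.0]
finger_gap: 19.5
A x [22, 23, 45, 116, 166, 167, 166, 166, 166, 166, 166, 166, 166, 166, 166, 166, 154, 77, 78, 150, 165, 162, 123, 30, 23]
A y [22, 25, 61, 152, 166, 167, 166, 166, 167, 167, 166, 166, 166, 166, 166, 166, 120, 92, 135, 167, 166, 162, 57, 25, 23]
B x [24, 24, 44, 147, 162, 166, 166, 166, 166, 166, 167, 166, 166, 167, 166, 166, 161, 122, 98, 150, 165, 164, 109, 42, 25]
B y [26, 27, 42, 97, 160, 166, 166, 166, 166, 166, 166, 166, 166, 166, 166, 159, 125, 84, 141, 164, 166, 155, 107, 48, 26]
C x [30, 37, 88, 149, 165, 165, 165, 165, 165, 165, 165, 165, 165, 165, 165, 150, 129, 80, 125, 161, 164, 145, 80, 35, 30]
C y [34, 57, 120, 160, 164, 164, 165, 165, 165, 165, 165, 165, 165, 163, 140, 118, 85, 120, 158, 165, 158, 113, 53, 35, 28]
z 12 578.0 -16.0 [ 99.8 100.7] 4.3
z 26 585.7 -4.2 [98.3 99.2] 4.3
z 12 627.5 137.8 [98.9 99.7] -5.3
z 26 634.5 147.3 [97.4 98.2] -5.3
z 12 614.8 294.8 [98.9 99.1] 3.0
z 26 622.0 302.0 [97.4 97.6] 3.0
```

```bash
python3 g.py 443 -230 370 5.6; python3 -m jog '[[-0.03,0.025,-0.05,-8,0],[-0.034,0.023,-0.10,-16,0],[-0.034,0.023,-0.107,-90.5,0],[-0.034,0.023,-0.107,-90.5,0],[-0.034,0.023,-0.107,-90.5,0],[-0.034,0.023,-0.107,-90.5,0],[-0.034,0.023,-0.107,-90.5,0],[-0.034,0.023,-0.107,-90.5,0]]'; python3 g.py 443 -230 370 5.6; python3 blade.py|tail -1
```

```text
row m,deg: [np.float64(-0.0315), np.float64(0.0231), np.float64(-0.1046)] -90.34  t 58.8 q [-34.  -3.  95.  -1.  87.  51.] gap 19.3
time: 59.55
tool_pos: [442.8, -223.3, 370.2]
tcp_rot: [178.7, -0.3, -16.7]
ft_force: [-0.4, 0.2, -3.2]
finger_gap: 19.6
row m,deg: [np.float64(0.0021), np.float64(0.0064), np.float64(0.0002)] -22.31  t 59.5 q [-32. -10.  91.  -1.  99. -15.] gap 19.6
eye [ 425.7 -279.7  362.6]
```

```bash
python3 -m jog '[[0.0,0.0,0,-8,0],[0.0,0.0,0,-16,0],[0,0,0,-22.3,0],[0,0,0,-22.3,0]]'; python3 blade.py; cat > hk.py <<'E'
from blade import *
S=r.snapshot("scene");T=r.snapshot("top")
R,o=spat(r.sense()); print("eye est",o+R@np.array([-170.,0,62]),"grip est",o+R@np.array([-105.,0,62]))
for n in("spatula_eye","spatula_grip","free_hook","rack_grip"):
    a,b=r.pinpoint(S,n),r.pinpoint(T,n)
    if a and b: print(n,round(a[0]["conf"],2),round(b[0]["conf"],2),tri(S,a[0]["uv"],T,b[0]["uv"]),a[0]["uv"],b[0]["uv"])
save(S,"hk.png",(150,40,350,240),4)
E
python3 hk.py
```

```text
time: 59.95
tool_pos: [442.7, -221.9, 368.9]
tcp_rot: [178.8, 0.3, 5.8]
ft_force: [0.2, -0.2, -2.8]
finger_gap: 19.5
spat origin [ 429.7 -113.1  295.3] yaw 95.68424267291118
tipL [402.6 -68.  294.9]
tipR [447.3 -63.6 293.5]
rearL [ 412.  -162.5  297.2]
rearR [ 456.7 -158.1  295.7]
eye [ 448.3 -280.5  361.3]
eye est [ 448.1 -281.   361.7] grip est [ 442.  -216.3  360.2]
spatula_eye 0.68 0.25 [ 412.4 -362.7  323.7] [246.1, 106.1] [403.3, 246.1]
spatula_grip 0.78 0.95 [ 439.9 -215.8  371.6] [256.0, 108.8] [353.9, 240.8]
free_hook 0.72 0.75 [ 453.4 -362.3  293.7] [230.0, 116.2] [396.1, 239.8]
rack_grip 0.77 0.92 [ 459.3 -441.1  343. ] [215.5, 94.8] [425.1, 235.8]
```

```bash
python3 -m jog '[[-0.002,0.02,0.0,0,0],[-0.004,0.04,0.005,0,0],[-0.007,0.06,0.01,0,0],[-0.007,0.071,0.02,0,0],[-0.007,0.071,0.02,0,0],[-0.007,0.071,0.02,0,0]]'; python3 hk.py; python3 - <<'E'
from h import *
S=r.snapshot("scene");T=r.snapshot("top");s=r.sense();W=r.snapshot("wrist")
P=[proj(S,(449,-360,310)),proj(T,(449,-360,310)),wproj(W,s,(449,-360,310))];print(P)
def cr(p,c,h):
    c=np.clip(c.astype(int),h,[559-h,419-h]); print(c-h); return cv2.resize(p["image"][c[1]-h:c[1]+h,c[0]-h:c[0]+h],(390,390),interpolation=2)
a=np.hstack([cr(S,P[0],26),cr(T,P[1],26)]); cv2.imwrite("pics/m16.png",cv2.convertScaleAbs(a[:,:,::-1],alpha=1.4))
E
```

```text
time: 61.05
tool_pos: [442.5, -294.6, 351.2]
tcp_rot: [178.8, 0.3, 5.5]
ft_force: [0.0, -0.5, -2.3]
finger_gap: 19.9
eye est [ 448.3 -353.1  344.6] grip est [ 442.1 -288.4  343. ]
spatula_grip 0.73 0.8 [ 438.5 -291.   337.8] [242.5, 109.9] [375.5, 243.9]
rack_grip 0.68 0.7 [ 455.5 -448.3  335.2] [214.6, 95.7] [426.0, 238.3]
[array([230.30529547, 111.36835638]), array([396.10668973, 241.09993619]), array([278.06285093, 335.63315707])]
[204  85]
[370 215]
```

```bash
python3 -m jog '[[0,-0.004,0.004,0,0],[0,-0.004,0.008,0,0],[0,-0.004,0.012,0,0],[0,-0.004,0.016,0,0],[0,-0.004,0.02,0,0],[0,-0.004,0.024,0,0],[0,-0.004,0.027,0,0],[0,-0.004,0.027,0,0]]'; python3 ff.py; python3 blade.py | tail -1
```

```text
time: 62.5
tool_pos: [442.1, -291.6, 324.1]
tcp_rot: [178.7, 0.3, 5.5]
ft_force: [0.9, 0.5, -1.3]
finger_gap: 19.9
F,M [-0.09 -0.02 -2.4  -0.16 -0.03  0.  ]
eye [ 447.7 -350.5  317.5]
```

```bash
python3 -m jog '[[0,0.002,0.003,0,0],[0,0.004,0.006,0,0],[0,0.004,0.009,0,0],[0,0.004,0.009,0,0]]'; python3 ff.py; python3 blade.py | tail -1; python3 -m jog '[[0,-0.005,0,0,0],[0,-0.010,0,0,0],[0,-0.013,0,0,0],[0,-0.013,0,0,0]]';python3 ff.py;python3 blade.py | tail -1; python3 -c "
from h import *
s=r.sense();W=r.snapshot('wrist')
for n in('spatula_eye','free_hook'):print(n,[(d['uv'],d['conf'],wz(W,s,d['uv'],308)) for d in r.pinpoint(W,n)[:2]])"
```

```text
time: 63.3
tool_pos: [442.4, -295.9, 315.1]
tcp_rot: [178.7, 0.3, 5.5]
ft_force: [0.3, 0.0, -2.3]
finger_gap: 19.6
F,M [-0.01  0.25 -2.36 -0.16 -0.02  0.01]
eye [ 448.1 -354.7  308.7]
time: 64.1
tool_pos: [442.4, -284.9, 318.3]
tcp_rot: [178.3, 0.0, 5.5]
ft_force: [1.4, -7.1, 4.6]
finger_gap: 20.2
F,M [ 1.59 -6.87  4.88 -1.78 -0.33  0.07]
eye [ 447.8 -343.4  311.4]
spatula_eye []
free_hook [([277.2, 381.4], 0.74, array([ 449.41435539, -360.93450382,  308.        ]))]
```

```bash
python3 -m jog '[[0,0.005,0,0,0],[0,0.010,0.002,0,0],[0,0.010,0.006,0,0],[0,0.010,0.009,0,0],[0,0.010,0.009,0,0]]'; python3 ff.py; python3 blade.py | tail -1
```

```text
time: 65.15
tool_pos: [443.4, -295.2, 310.1]
tcp_rot: [178.3, -0.0, 5.5]
ft_force: [-1.4, -0.2, 4.2]
finger_gap: 19.5
F,M [-1.85 -1.25  4.71 -0.84  0.12 -0.12]
eye [ 448.9 -353.8  303. ]
```

```bash
python3 -m jog '[[0,0,0.003,0,0],[0,0.0005,0.008,0,0],[0,0.001,0.013,0,0],[0,0.002,0.018,0,0],[0,0.004,0.024,0,0],[0,0.005,0.029,0,0],[0,0.007,0.033,0,0],[0,0.007,0.033,0,0]]' 20; python3 ff.py; python3 - <<'E'
from h import *
np.set_printoptions(precision=1,suppress=True)
S=r.snapshot("scene");T=r.snapshot("top")
for n in("spatula","spatula_grip","spatula_eye","free_hook"):
    a,b=r.pinpoint(S,n),r.pinpoint(T,n)
    if a and b: print(n,round(a[0]["conf"],2),round(b[0]["conf"],2),tri(S,a[0]["uv"],T,b[0]["uv"]))
E
```

```text
time: 66.35
tool_pos: [444.7, -303.6, 278.2]
tcp_rot: [178.2, -0.1, 5.5]
ft_force: [-1.9, -0.5, 9.2]
finger_gap: 19.4
F,M [-1.53 -1.37  8.1  -1.08  0.08 -0.14]
spatula 0.56 0.76 [ 444.4 -237.   167.1]
spatula_grip 0.73 0.47 [ 439.6 -313.2  270. ]
free_hook 0.94 0.27 [ 454.8 -242.5  335.6]
```

```bash
python3 -m jog '[[0,0,0,0,100],[0,0,0,0,100],[0,0,0,0,100],[0,0,0,0,100],[0,0,0,0,100],[0,0,0,0,100],[0,0,0,0,100],[0,0,0,0,100]]'; cat > hz.py <<'E'
from h import *
np.set_printoptions(precision=1,suppress=True)
S=r.snapshot("scene");T=r.snapshot("top")
for n in("spatula","spatula_grip","spatula_eye","free_hook","rack_grip"):
    a,b=r.pinpoint(S,n),r.pinpoint(T,n)
    if a and b: print(n,round(a[0]["conf"],2),round(b[0]["conf"],2),tri(S,a[0]["uv"],T,b[0]["uv"]),np.round(a[0]["uv"]),np.round(b[0]["uv"]))
    else: print(n,[np.round(x["uv"]) for x in a[:1]],[np.round(x["uv"]) for x in b[:1]])
for n in("spatula",):
    for p in(S,T): print("bbox",[(np.round(d["bbox"]),round(d["conf"],2)) for d in r.search_frame(p,n)[:2]])
print("expect hanging: grip",proj(S,(450,-365,225)),"blade",proj(S,(455,-425,130)),"eye",proj(S,(450,-366,290)))
E
python3 hz.py; python3 ff.py
```

```text
time: 68.05
tool_pos: [444.7, -303.6, 278.4]
tcp_rot: [178.2, -0.1, 5.5]
ft_force: [-0.8, 0.4, 0.2]
finger_gap: 85.4
spatula 0.94 0.52 [ 447.1 -392.6  113.9] [230. 158.] [392. 249.]
spatula_grip 0.96 0.59 [ 445.1 -374.4  234.7] [230. 130.] [394. 246.]
spatula_eye 0.5 0.45 [ 451.3 -382.   290.8] [230. 115.] [403. 239.]
free_hook 0.82 0.7 [ 446.9 -360.1  290. ] [228. 116.] [393. 245.]
rack_grip 0.97 0.82 [ 460.4 -456.3  341.5] [211.  93.] [429. 237.]
bbox [(array([223., 129., 238., 177.]), 0.84), (array([241., 238., 282., 269.]), 0.74)]
bbox [(array([301., 146., 316., 168.]), 0.75), (array([234., 188., 262., 215.]), 0.57)]
expect hanging: grip [231.2 133.7] blade [223.3 150.8] eye [229.6 116.3]Traceback (most recent call last):
  File "ff.py", line 3, in <module>
    for i in range(8): r.snapshot("wrist"); s=r.sense(); F.append(np.r_[s["ft_force"],s["wrist_torque"]])
                       ~~~~~~~~~~^^^^^^^^^
ValueError: 200 camera calls are used up
```

```bash
python3 g.py 442.5 -252 100 20.9; python3 -m jog '[[0,-0.02,0,0,100],[0,-0.051,0,-5,100],[0.003,-0.051,0.05,-10,100],[0.003,-0.051,0.1,-15.4,100],[0.003,-0.051,0.15,-15.4,100],[0.003,-0.051,0.178,-15.4,100],[0.003,-0.051,0.178,-15.4,100],[0.003,-0.051,0.178,-15.4,100]]'; python3 g.py 442.5 -252 49.5 20.9
```

```text
row m,deg: [np.float64(0.0028), np.float64(-0.0516), np.float64(0.1784)] -15.39  t 68.9 q [-39.  -4.  94.  -1.  88. -44.] gap 85.7
time: 69.7
tool_pos: [443.7, -258.3, 99.5]
tcp_rot: [178.2, 0.4, 20.9]
ft_force: [0.8, -0.3, 1.1]
finger_gap: 85.6
row m,deg: [np.float64(0.0011), np.float64(-0.0063), np.float64(0.05)] -0.01  t 69.7 q [-35.   1. 109.  -1.  69. -55.] gap 85.6
```

```bash
python3 -m jog '[[0.001,-0.006,0.03,0,100],[0.001,-0.006,0.048,0,100],[0.001,-0.006,0.048,0,100],[0.001,-0.006,0.048,0,0],[0.001,-0.006,0.048,0,0],[0.001,-0.006,0.048,0,0],[0.001,-0.006,0.048,0,0],[0.001,-0.006,0.048,0,0]]' 60; python3 -m jog '[[0,0,0,0,0],[0,0,0,0,0],[0,0,0,0,0],[0,0,0,0,0]]'; python3 g.py 442.5 -252 49.5 -62
```

```text
time: 70.5
tool_pos: [442.9, -254.5, 52.6]
tcp_rot: [178.2, 0.4, 20.9]
ft_force: [-4.9, 0.5, 8.7]
finger_gap: 19.7
time: 70.9
tool_pos: [442.8, -254.5, 52.7]
tcp_rot: [178.2, 0.4, 20.8]
ft_force: [-1.8, 1.2, 3.3]
finger_gap: 19.6
row m,deg: [np.float64(0.0006), np.float64(-0.0025), np.float64(0.0032)] 82.84  t 70.9 q [-35.   4. 111.  -2.  64. -55.] gap 19.6
```

```bash
python3 -m jog '[[0,-0.001,0,0,60],[0,-0.001,0,0,60],[0,-0.002,0.004,0,60],[0,-0.002,0.004,0,60],[0,-0.002,0.004,0,0],[0,-0.002,0.004,0,0],[0,-0.002,0.004,0,0],[0,-0.002,0.004,0,0]]' 60; python3 -m jog '[[0,0,0,0,0],[0,0,0,0,0],[0,0,0,0,0]]'
```

```text
time: 71.7
tool_pos: [442.5, -252.7, 48.9]
tcp_rot: [178.2, 0.4, 20.8]
ft_force: [2.0, 2.4, 2.3]
finger_gap: 20.0
time: 72.0
tool_pos: [442.5, -252.6, 48.9]
tcp_rot: [178.2, 0.4, 20.8]
ft_force: [1.7, 2.3, 1.5]
finger_gap: 19.7
```

```bash
python3 -m jog '[[0,0,0,8,0],[0,0,0,16,0],[0,0,0,24,0],[0,0,0,32,0]]' 60; python3 -c "
from bench import r;s=r.sense();print(s['wrist_torque'],s['finger_gap'])"; python3 -m jog '[[0,0,0,8,0],[0,0,0,16,0],[0,0,0,24,0],[0,0,0,32,0]]' 60;python3 -c "
from bench import r;s=r.sense();print(s['wrist_torque'],s['finger_gap'])"
```

```text
time: 72.4
tool_pos: [442.4, -251.5, 49.0]
tcp_rot: [178.4, -0.6, -11.5]
ft_force: [-0.1, 9.2, 6.7]
finger_gap: 15.0
[1.39837836 0.31419277 0.06303122] 14.96591838875182
time: 72.8
tool_pos: [442.4, -251.4, 49.1]
tcp_rot: [178.9, -1.4, -43.7]
ft_force: [3.2, 1.0, 2.0]
finger_gap: 14.7
[0.61442962 0.41313697 0.14867818] 14.67356878577225
```

```bash
python3 -m jog '[[0,0,0,8,0],[0,0,0,16,0],[0,0,0,20,0],[0,0,0,23,0],[0,0,0,23,0],[0,0,0,23,0]]' 60;python3 -c "
from bench import r;s=r.sense();print(s['wrist_torque'],s['finger_gap'])"
```

```text
time: 73.4
tool_pos: [442.5, -251.5, 49.2]
tcp_rot: [179.5, -1.7, -66.6]
ft_force: [2.5, -0.5, 1.9]
finger_gap: 14.9
[ 0.5751069   0.41348528 -0.09398081] 14.888860703656883
```

```bash
python3 -m jog '[[0,0,0,6,0],[0,0,0,9,0],[0,0,0,9,0],[0,0,0,9,0]]' 60;python3 -c "
from bench import r;s=r.sense();print(s['wrist_torque'],s['finger_gap'])"
```

```text
time: 73.8
tool_pos: [442.5, -251.5, 49.2]
tcp_rot: [179.8, -1.8, -75.4]
ft_force: [2.8, -0.4, 1.1]
finger_gap: 14.5
[0.68478203 0.44309935 0.09041236] 14.526560665267251
```

```bash
python3 -m jog '[[0,0,0,4,0],[0,0,0,6,0],[0,0,0,6,0],[0,0,0,6,0]]' 60;python3 -c "
from bench import r;s=r.sense();print(s['wrist_torque'],s['finger_gap'])"
```

```text
time: 74.2
tool_pos: [442.3, -251.7, 49.3]
tcp_rot: [179.9, -1.8, -81.2]
ft_force: [-0.4, -0.8, 3.5]
finger_gap: 14.8
[0.17307726 0.71658513 2.21719579] 14.831759191262174
```

```bash
python3 -m jog '[[0,0,0,-2,0],[0,0,0,-2,100],[0,0,0,-2,100],[0,0,0,-2,100],[0,0,0,-2,100],[0,0,0,-2,100],[0,0,0,-2,100]]'; python3 -m jog '[[0,0,-0.02,0,100],[0,0,-0.05,0,100],[0,0,-0.1,0,100],[0,0,-0.15,0,100],[-0.08,0,-0.2,0,100],[-0.13,0,-0.2,0,100],[-0.15,0,-0.2,0,100],[-0.15,0,-0.2,0,100]]'; python3 -m jog '[[0,0,0,0,100],[0,0,0,0,100],[0,0,0,0,100],[0,0,0,0,100]]'; python3 -c "
from bench import r;s=r.sense();print(s['time'],s['ft_force'],s['qd']);print(r.hand_in())"
```

```text
time: 74.9
tool_pos: [442.3, -251.7, 49.3]
tcp_rot: [179.9, -1.8, -79.2]
ft_force: [0.3, -0.2, 1.4]
finger_gap: 85.6
time: 75.7
tool_pos: [413.3, -94.7, 245.9]
tcp_rot: [-180.0, -1.8, -79.1]
ft_force: [-0.1, -0.3, -0.5]
finger_gap: 85.3
time: 76.1
tool_pos: [413.3, -95.7, 245.4]
tcp_rot: [180.0, -1.8, -79.2]
ft_force: [0.6, 0.9, 0.1]
finger_gap: 85.5
76.1 [0.61392018 0.88984954 0.13700893] [0.0429066  0.01357365 0.03522138 0.07050531 0.11698853 0.18114167]
the job is handed in; nothing more can be done
None
```

The job is done and handed in at 76 s.

**What I did:**
- **Clamp and carousel:** I loosened the clamp to its stop (about 3.8 N m). I then turned the carousel until the free hook was within about 2° of the clamp arm.
- **Tiles:** I turned all three white tiles with the spatula only. The first attempts on the second tile failed because the spatula had slipped in the grip. I set it down, regripped it and succeeded. I also pushed the first and third tiles with the spatula to get them properly placed on the mat.
- **Hanging and tightening:** I threaded the spatula's eye over the hook, lowered it and let it go. I then tightened the clamp to its stop (about 2.2 N m).

**Last checks:**
- **Tiles:** After the last flip, brightness profiles in the scene picture showed the foot upwards on all three tiles. All lie inside the mat, at about y = −16, 138 and 295 mm.
- **Spatula:** After release, the networks placed it hanging below the hook, with its grip at z ≈ 235 mm and its blade at z ≈ 114 mm.

**What is less certain:**
- I used up the 16 viewed pictures and all 200 camera calls. The final tightening and retreat were therefore done by force and position only, and I took no picture after the clamp was tightened.
- The stops did not lie where the first reading put them. The fingers seem to have slipped on the knob at the end of loosening, and the tight stop was about 19° past the starting position.
- I did not re-measure the beaker, bottle or vials. No move was planned to come near them, and I saw no unexpected force.

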